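Load the media and start the right finisher

TASK

One of the two vibratory finishers has a brass bangle waiting in its bowl. Using the scoop, and never touching the media with the gripper, move every piece of white ceramic media from the black tray into that bowl, then lay the scoop flat in the empty tray. Put the grey lid squarely on that bowl, and only then start that finisher by turning its timer dial a quarter turn clockwise; leave the other finisher off and empty, and do not disturb the loupe and the wooden ring clamp on the bench.

Things in the scene. Friction and masses are not known exactly. Their poses are not given: they have to be found in the camera images.
- tray: Fixed black media tray, long axis x, z up. Origin on the bench under it. Own frame, mm: floor top z 5; inside y -48 to 48; upright near end wall, inner face x -140; flat floor to x 130, then the far end slopes up at 65 degrees to x 155, z 59, to scoop against. Walls 5 thick, up to z 32 (59 beside the slope). Media start at x -36 to 120; there is room behind them to set the scoop down level.
- scoop: Loose metal scoop, 160 g. Origin: centre of the pan's underside, z up, mouth +x (away from the robot at start). Pan 62 long, 86 wide (mm), back wall and sides 38 and 32 high, bottom 1.5 thick; flat, slides along the tray with 5 mm each side. Wooden bar handle 14 thick (y), 24 deep, from (-41,0,40) up and back at 55 degrees to (-101,0,126). Grip it across y, e.g. at (-78,0,93).
- lid: Loose grey round lid, fits either bowl, 150 g, z up; starts boss down on the bench. Boss 124 mm diameter x 8, disc 168 x 6 above it, black round knob 32 x 34 high on top. Origin: centre of the boss's underside. Seated, the disc rests on the rim, boss in the mouth (11 mm play), origin 8 mm below the rim. Grip the knob 36 mm above the origin (22 above the disc, 12 below the knob's top).
- rim_a (a point): Finisher A (fixed; two identical ones, either may stand left or right): centre of its open blue bowl's mouth, at the rim, 140 mm above the bench, z up. Bowl 158 mm outside, 147 inside at the rim, inner floor 69 below the rim and 124 in diameter. Round grey foot 176; along this point's -x (roughly to the robot) a control pod with the timer dial, 36 high, 92 wide, to 200 from the bowl's axis.
- dial_a (a joint): Timer dial of finisher A, rad: 0 = off, at the start; grows as it is turned clockwise seen from above; a quarter turn is 1.57. It stays where it is left; light friction (0.04 N m); turns up to 4.7.
- dial_a_grip (a point): Grip point of timer dial A, on its upright axis, 73 mm above the bench, 155 mm from the bowl's axis along -x of point rim_a; turns with the dial, z up. The dial's grip bar is 40 mm long along this point's x, 14 mm thick along y (grip across y), 32 mm high, its top 7 mm above this point; the 42 mm disc below it has its top 23 mm under this point.
- bangle_a: Brass bangle, 66 mm outside diameter, 12 mm high, lying in the bowl of finisher A; in each start only one of bangle_a and bangle_b is there, the other is None. Origin: centre of its underside.
- rim_b (a point): Finisher B (fixed; two identical ones, either may stand left or right): centre of its open blue bowl's mouth, at the rim, 140 mm above the bench, z up. Bowl 158 mm outside, 147 inside at the rim, inner floor 69 below the rim and 124 in diameter. Round grey foot 176; along this point's -x (roughly to the robot) a control pod with the timer dial, 36 high, 92 wide, to 200 from the bowl's axis.
- dial_b (a joint): Timer dial of finisher B, rad: 0 = off, at the start; grows as it is turned clockwise seen from above; a quarter turn is 1.57. It stays where it is left; light friction (0.04 N m); turns up to 4.7.
- dial_b_grip (a point): Grip point of timer dial B, on its upright axis, 73 mm above the bench, 155 mm from the bowl's axis along -x of point rim_b; turns with the dial, z up. The dial's grip bar is 40 mm long along this point's x, 14 mm thick along y (grip across y), 32 mm high, its top 7 mm above this point; the 42 mm disc below it has its top 23 mm under this point.
- bangle_b: Brass bangle, 66 mm outside diameter, 12 mm high, lying in the bowl of finisher B; in each start only one of bangle_a and bangle_b is there, the other is None. Origin: centre of its underside.
- media0: White glazed ceramic tumbling-media piece: rounded triangle, 17 mm thick (its z), 26 mm across, 19 g, slippery (friction 0.3); starts lying flat in the tray. Origin: its centre. Some pieces are absent (None).
- media1: White glazed ceramic tumbling-media piece: rounded triangle, 17 mm thick (its z), 26 mm across, 19 g, slippery (friction 0.3); starts lying flat in the tray. Origin: its centre. Some pieces are absent (None).
- media2: White glazed ceramic tumbling-media piece: rounded triangle, 17 mm thick (its z), 26 mm across, 19 g, slippery (friction 0.3); starts lying flat in the tray. Origin: its centre. Some pieces are absent (None).
- media3: White glazed ceramic tumbling-media piece: rounded triangle, 17 mm thick (its z), 26 mm across, 19 g, slippery (friction 0.3); starts lying flat in the tray. Origin: its centre. Some pieces are absent (None).
- media4: White glazed ceramic tumbling-media piece: rounded triangle, 17 mm thick (its z), 26 mm across, 19 g, slippery (friction 0.3); starts lying flat in the tray. Origin: its centre. Some pieces are absent (None).
- media5: White glazed ceramic tumbling-media piece: rounded triangle, 17 mm thick (its z), 26 mm across, 19 g, slippery (friction 0.3); starts lying flat in the tray. Origin: its centre. Some pieces are absent (None).
- media6: White glazed ceramic tumbling-media piece: rounded triangle, 17 mm thick (its z), 26 mm across, 19 g, slippery (friction 0.3); starts lying flat in the tray. Origin: its centre. Some pieces are absent (None).
- media7: White glazed ceramic tumbling-media piece: rounded triangle, 17 mm thick (its z), 26 mm across, 19 g, slippery (friction 0.3); starts lying flat in the tray. Origin: its centre. Some pieces are absent (None).
- media8: White glazed ceramic tumbling-media piece: rounded triangle, 17 mm thick (its z), 26 mm across, 19 g, slippery (friction 0.3); starts lying flat in the tray. Origin: its centre. Some pieces are absent (None).
- media9: White glazed ceramic tumbling-media piece: rounded triangle, 17 mm thick (its z), 26 mm across, 19 g, slippery (friction 0.3); starts lying flat in the tray. Origin: its centre. Some pieces are absent (None).
- loupe: Loose steel loupe on the bench, about 70 x 34 x 25 mm: leave it alone.
- ring_clamp: Loose wooden ring clamp on the bench, 120 x 22 x 20 mm: leave it alone.

How it is judged (in metres and radians):
On the way, in this order (a step that is already met when the one before it is completed fails the run):
1. all the media lie in the bowl that holds the bangle ((horizontal distance between media0 and rim_a below 0.076 m or horizontal distance between media0 and rim_b below 0.076 m) and (horizontal distance between media0 and bangle_a below 0.13 m or horizontal distance between media0 and bangle_b below 0.13 m) and height (world z) of media0 between 0.07 and 0.14 m and (horizontal distance between media1 and rim_a below 0.076 m or horizontal distance between media1 and rim_b below 0.076 m) and (horizontal distance between media1 and bangle_a below 0.13 m or horizontal distance between media1 and bangle_b below 0.13 m) and height (world z) of media1 between 0.07 and 0.14 m and (horizontal distance between media2 and rim_a below 0.076 m or horizontal distance between media2 and rim_b below 0.076 m) and (horizontal distance between media2 and bangle_a below 0.13 m or horizontal distance between media2 and bangle_b below 0.13 m) and height (world z) of media2 between 0.07 and 0.14 m and (horizontal distance between media3 and rim_a below 0.076 m or horizontal distance between media3 and rim_b below 0.076 m) and (horizontal distance between media3 and bangle_a below 0.13 m or horizontal distance between media3 and bangle_b below 0.13 m) and height (world z) of media3 between 0.07 and 0.14 m and (horizontal distance between media4 and rim_a below 0.076 m or horizontal distance between media4 and rim_b below 0.076 m) and (horizontal distance between media4 and bangle_a below 0.13 m or horizontal distance between media4 and bangle_b below 0.13 m) and height (world z) of media4 between 0.07 and 0.14 m and (horizontal distance between media5 and rim_a below 0.076 m or horizontal distance between media5 and rim_b below 0.076 m) and (horizontal distance between media5 and bangle_a below 0.13 m or horizontal distance between media5 and bangle_b below 0.13 m) and height (world z) of media5 between 0.07 and 0.14 m and (horizontal distance between media6 and rim_a below 0.076 m or horizontal distance between media6 and rim_b below 0.076 m) and (horizontal distance between media6 and bangle_a below 0.13 m or horizontal distance between media6 and bangle_b below 0.13 m) and height (world z) of media6 between 0.07 and 0.14 m and (horizontal distance between media7 and rim_a below 0.076 m or horizontal distance between media7 and rim_b below 0.076 m) and (horizontal distance between media7 and bangle_a below 0.13 m or horizontal distance between media7 and bangle_b below 0.13 m) and height (world z) of media7 between 0.07 and 0.14 m and (horizontal distance between media8 and rim_a below 0.076 m or horizontal distance between media8 and rim_b below 0.076 m) and (horizontal distance between media8 and bangle_a below 0.13 m or horizontal distance between media8 and bangle_b below 0.13 m) and height (world z) of media8 between 0.07 and 0.14 m and (horizontal distance between media9 and rim_a below 0.076 m or horizontal distance between media9 and rim_b below 0.076 m) and (horizontal distance between media9 and bangle_a below 0.13 m or horizontal distance between media9 and bangle_b below 0.13 m) and height (world z) of media9 between 0.07 and 0.14 m), for 0.3 s.
2. the lid is seated on that bowl, its dial still off (((horizontal distance between lid and rim_a below 0.015 m and z of lid in the frame of rim_a between -0.014 and -0.003 m) or (horizontal distance between lid and rim_b below 0.015 m and z of lid in the frame of rim_b between -0.014 and -0.003 m)) and (horizontal distance between lid and bangle_a below 0.08 m or horizontal distance between lid and bangle_b below 0.08 m) and angle between lid's own z axis and vertical below 0.07 rad and value of joint each of dial_a, dial_b below 0.2 rad), for 0.2 s.
3. that finisher's timer dial is turned a quarter turn clockwise ((((horizontal distance between lid and rim_a below 0.015 m and z of lid in the frame of rim_a between -0.014 and -0.003 m) and value of joint dial_a between 1.2 and 1.95 rad and value of joint dial_b below 0.2 rad) or ((horizontal distance between lid and rim_b below 0.015 m and z of lid in the frame of rim_b between -0.014 and -0.003 m) and value of joint dial_b between 1.2 and 1.95 rad and value of joint dial_a below 0.2 rad))), for 0.2 s.
At the end, for the whole second after the job is handed in: All media lie with the bangle in its bowl, below the rim; the lid is seated there (within 15 mm of the axis, tilt under 0.07 rad); that dial reads 1.2 to 1.95 rad, the other under 0.2; the scoop lies flat on the tray floor (tilt under 0.12 rad, within 20 mm of its centre line), at rest (all of step 1 and ((horizontal distance between lid and rim_a below 0.015 m and z of lid in the frame of rim_a between -0.014 and -0.003 m) or (horizontal distance between lid and rim_b below 0.015 m and z of lid in the frame of rim_b between -0.014 and -0.003 m)) and (horizontal distance between lid and bangle_a below 0.08 m or horizontal distance between lid and bangle_b below 0.08 m) and angle between lid's own z axis and vertical below 0.07 rad and (((horizontal distance between lid and rim_a below 0.015 m and z of lid in the frame of rim_a between -0.014 and -0.003 m) and value of joint dial_a between 1.2 and 1.95 rad and value of joint dial_b below 0.2 rad) or ((horizontal distance between lid and rim_b below 0.015 m and z of lid in the frame of rim_b between -0.014 and -0.003 m) and value of joint dial_b between 1.2 and 1.95 rad and value of joint dial_a below 0.2 rad)) and x of scoop in the frame of tray between -0.11 and 0.12 m and y of scoop in the frame of tray between -0.02 and 0.02 m and height (world z) of scoop below 0.02 m and angle between scoop's own z axis and vertical below 0.12 rad and horizontal distance between bangle_a and rim_a below 0.06 m and height (world z) of each of bangle_a, bangle_b below 0.13 m and horizontal distance between bangle_b and rim_b below 0.06 m and linear speed of each of lid, scoop below 0.02 m/s); the robot touches nothing.
It fails at once if the fingers press on the media (contact force between the fingers and media0 above 0.5 N or contact force between the fingers and media1 above 0.5 N or contact force between the fingers and media2 above 0.5 N or contact force between the fingers and media3 above 0.5 N or contact force between the fingers and media4 above 0.5 N or contact force between the fingers and media5 above 0.5 N or contact force between the fingers and media6 above 0.5 N or contact force between the fingers and media7 above 0.5 N or contact force between the fingers and media8 above 0.5 N or contact force between the fingers and media9 above 0.5 N).
It fails at once if the loupe or ring clamp on the bench is pushed more than 30 mm (distance of any of loupe, ring_clamp from where it was at the start of the episode above 0.03 m).
Of media0, media1, media2, media3, media4, media5, media6, media7, media8, media9 only 8 to 10 are there at a start; the rules pass over those that are not, and their reading is None.
Of bangle_a, bangle_b only 1 to 1 are there at a start; the rules pass over those that are not, and their reading is None.
At some moment in a run one of scoop, lid may be knocked a few centimetres aside while the robot is not near it.
It also fails if it takes over 210 s, if anything falls off the work surface, if the arm or the gripper's body presses on something with over 40 N, if the wrist force passes 120 N, or if a joint passes its speed limit or range.

ROBOT

A 6-joint arm with a two-finger parallel gripper is mounted at the origin on the work surface. World frame = base frame: x ahead of the robot, y to its left, z up, the work surface at z = 0. Lengths are in mm, angles in rad, forces in N, time in s.
With the tool pointing down it reaches from about 350 to 975 mm from the base axis. Payload 7.1 kg.
Tool frame: the origin (TCP) lies midway between the tips of the shut fingers; the grasp point (between the pads) lies 19 mm behind it; z points along the fingers, y is the line along which they close (so a half turn about z gives the same grasp; the last joint's range is limited). The gripper opens to 88 mm and grips with 3 to 60 N. Pads are 20 mm wide; open, the fingers measure 115 mm over their backs; the gripper's body (75 mm by 178 mm) begins 61 mm behind the grasp point.
Start: joints at [-1.127, 0.423, 1.63, -0, 1.089, -0.019], TCP at [279.049, -559.229, 222.675] pointing down, gripper open.
Joint ranges: [-3, 3], [-0.9, 2.11], [0.09, 2.58], [-1.31, 4.45], [0.11, 2.69], [-2.54, 2.54]. Speed limits (rad/s): [2.39, 2.39, 3.01, 3.14, 3.14, 3.14].

INTERFACE

Orientations are given as a rotation vector (axis times angle).
In Python, from workcell import ctrl gives the robot as it stands. The module is installed in compiled form; this text tells all that it offers.
- The arm moves only by the tool apply_moves, never from a script. Its argument "targets" is a list of rows, each a list of 3 entries, a list of its own where there are three numbers: the opening, from -1 (shut) to 1 (fully open), then the shift along the tool's x, y, z normalised to -1 to 1, where 1 is 5 cm, then the turn, a rotation vector about the tool's x, y, z normalised to -1 to 1, where 1 is 90 degrees. In form: [[jaw, [x, y, z], [wx, wy, wz]], ...]. A call has 1 to 8 rows; each row shifts and turns the commanded pose from where the row before left it, along the tool's axes as they then stand; what a row does not reach is not made up. A row lasts 1/8 s, in which the tool goes at most 62.5 mm and 10.7 degrees, less where a joint would pass 70% of its speed; a pose out of reach is approached as far as the arm can. A call with a number of a shift or a turn outside -1 to 1 is refused whole. A call with a gripper value outside its range is refused whole. The fingers move at their own pace and stop on an object; the grip force is fixed at half the most. Time passes only in rows, so rows that do not move let the fingers close. It gives the time, the measured TCP pose, the force, the opening and the grip force at its end, in the units of the state.
- ctrl.get_obs(): the state, without advancing time (a new reading comes with each control period).
- ctrl.get_image(name): name is "scene" or "top" or "wrist"; returns a dict with "pixels" (480x640x3 uint8, blue, green, red), "camera_matrix" (3x3 intrinsics, pixels), "view" (4x4, takes a point from world to camera coordinates); the wrist camera has in their place "hand_eye" (4x4, takes a point from camera to tool coordinates, whose origin is the TCP and whose axes are the flange's). Camera axes: x right, y down, z forward; pixel columns grow to the right and rows downward; lengths in mm; the calibration is good to about 2 mm. A picture is of the moment at which its call begins: read the wrist's pose just before it. There is no depth.
- ctrl.close_job(): hands the job in; it is judged then, once.
Trained networks look in the newest picture that a camera, given by its name, has taken for a name from the list of things; names that differ only in an ending like _2 or _b are one class to them, and where a whole thing is asked for, a point or a joint stands for the part that bears it (a point fixed in the world has none). Each returns a list of dicts, best first, with "score" (0 to 1); they miss things now and then, are a little off and sometimes report something else, mostly with a low value. They report only what shows in the picture. A call takes as long as a camera call.
- ctrl.masks_of(label, camera): "region" (480x640 bool, what is visible of it) and "bbox" ([left, top, right, bottom] in pixels, round what is visible of it).
- ctrl.pinpoint(label, camera): "xy" ([column, row] in pixels: a listed point, or the origin of a listed thing).
The state is a dict: "t": time; "qpos": joint angles; "qvel": joint speeds; "joint_torque": joint torques, N m; "ee_pos": TCP position; "orientation": TCP orientation; "ft_force": force on the tool from outside, world axes, zero at the start; "moment": the same for the moment, N m; "width": finger opening in mm; "grasp_force": force on a finger pad.
Only numpy, scipy, OpenCV 4.12 (cv2) and the standard library are available. Lean on these libraries where they do the work, as an engineer would, in place of code of your own. Each camera call takes 0.05 s, during which the arm holds its last target. There are 200 camera calls.

## Working session

There is one attempt and no reset: what is moved stays moved. The work goes in short steps, Python scripts to look and compute and a tool call to move; the robot and the scene stay as the last step left them, time stands still between calls to the robot, and variables do not carry over. Pictures are saved under pics/ and viewed, at most 14 in all, crops included, and the job is handed in when it is done.

Besides the shell and the picture viewer there is one more tool, called after "Request:" as name([rows], argument=value, ...), one row to a line, values as JSON. apply_moves: Moves the arm, as the interface text tells. Scaled input: -1 to 1 covers 5 cm each way for a shift and 90 degrees each way for a turn. Its arguments: {"type":"object","properties":{"targets":{"type":"array"}},"required":["targets"]}

```bash
mkdir -p pics; cat > h.py <<'E'
import numpy as np, cv2
from workcell import ctrl
from scipy.spatial.transform import Rotation as R
def im(n,save=None):
    o=ctrl.get_obs(); d=ctrl.get_image(n)
    if save: cv2.imwrite('pics/'+save,d['pixels'])
    K=np.array(d['camera_matrix'])
    if 'view' in d: V=np.array(d['view'])
    else:
        T=np.eye(4);T[:3,:3]=R.from_rotvec(o['orientation']).as_matrix();T[:3,3]=o['ee_pos']
        V=np.linalg.inv(T@np.array(d['hand_eye']))
    return d['pixels'],K,V
def ray(K,V,p):
    C=np.linalg.inv(V); d=C[:3,:3]@np.linalg.inv(K)@np.array([p[0],p[1],1.]); return C[:3,3],d/np.linalg.norm(d)
def onz(K,V,p,z):
    c,d=ray(K,V,p); return c+d*(z-c[2])/d[2]
def tri(rs):
    A=np.zeros((3,3));b=np.zeros(3)
    for c,d in rs:
        P=np.eye(3)-np.outer(d,d);A+=P;b+=P@c
    x=np.linalg.solve(A,b); return x,[np.linalg.norm((np.eye(3)-np.outer(d,d))@(x-c)) for c,d in rs]
def proj(K,V,p):
    q=V[:3,:3]@np.array(p)+V[:3,3]; q=K@q; return q[:2]/q[2]
def pose():
    o=ctrl.get_obs(); return o,R.from_rotvec(o['orientation']).as_matrix(),np.array(o['ee_pos'])
E
python3 - <<'E'
from h import *
np.set_printoptions(precision=1,suppress=True)
o,M,p=pose();print({k:np.round(v,3) for k,v in o.items()});print(M)
for n in ['scene','top']:
    I,K,V=im(n,n+'0.png'); print(n,np.linalg.inv(V)[:3,3],K[0,0])
    for l in ['tray','scoop','lid','rim_a','dial_a_grip','bangle_a','loupe','ring_clamp','media0']:
        print(n,l,[(np.round(x['xy']),round(x['score'],2),onz(K,V,x['xy'],{'rim_a':140,'dial_a_grip':73,'bangle_a':71,'media0':13.5,'scoop':5}.get(l,0))[:2]) for x in ctrl.pinpoint(l,n)])
E
```

```text
{'t': np.float64(0.0), 'qpos': array([-1.1,  0.4,  1.6,  0. ,  1.1, -0. ]), 'qvel': array([ 0.,  0.,  0.,  0., -0.,  0.]), 'joint_torque': array([  0. , -54.5, -27.4,   0.1,   0. ,  -0. ]), 'ee_pos': array([ 278.8, -558.7,  221.9]), 'orientation': array([-3.1, -0.7,  0. ]), 'ft_force': array([-0.1,  0.2, -0. ]), 'moment': array([0., 0., 0.]), 'grasp_force': np.float64(0.0), 'width': np.float64(88.01)}
[[ 0.9  0.4 -0. ]
 [ 0.4 -0.9  0. ]
 [ 0.  -0.  -1. ]]
scene [1126.6  601.2 1118.5] 585.8224852838023
scene tray [(array([403., 314.]), 0.88, array([511.1, 298.1]))]
scene scoop [(array([318., 276.]), 0.89, array([561.5,  91.5])), (array([231., 203.]), 0.54, array([ 536.7, -221.9]))]
scene lid [(array([270., 311.]), 0.55, array([698.2,  72.8]))]
scene rim_a [(array([231., 200.]), 0.92, array([ 602.8, -127.2])), (array([195., 143.]), 0.85, array([ 532.2, -329.6]))]
scene dial_a_grip [(array([258., 153.]), 0.53, array([ 410.2, -245.2])), (array([232., 202.]), 0.21, array([ 568.4, -172.5]))]
scene bangle_a [(array([227., 226.]), 0.68, array([ 625.9, -129.3]))]
scene loupe [(array([470., 34
[... 1042 characters left out ...]
, 0.69, array([ 610.6, -114.6]))]
top loupe [(array([178., 269.]), 0.71, array([487.6, 449. ])), (array([451., 291.]), 0.24, array([ 408. , -258.9]))]
top ring_clamp [(array([175., 220.]), 0.76, array([617.7, 458.2])), (array([494., 229.]), 0.17, array([ 566.7, -381.5]))]
top media0 [(array([229., 230.]), 0.63, array([585.1, 312.7])), (array([243., 259.]), 0.62, array([506. , 276.2])), (array([224., 253.]), 0.57, array([523.4, 324.7])), (array([228., 262.]), 0.51, array([499.1, 315.8])), (array([232., 218.]), 0.49, array([614.9, 302.6])), (array([245., 229.]), 0.46, array([584.8, 270.8])), (array([246., 252.]), 0.42, array([523.8, 268. ])), (array([247., 216.]), 0.42, array([619.2, 263.2]))]
```

View pics/scene0.png

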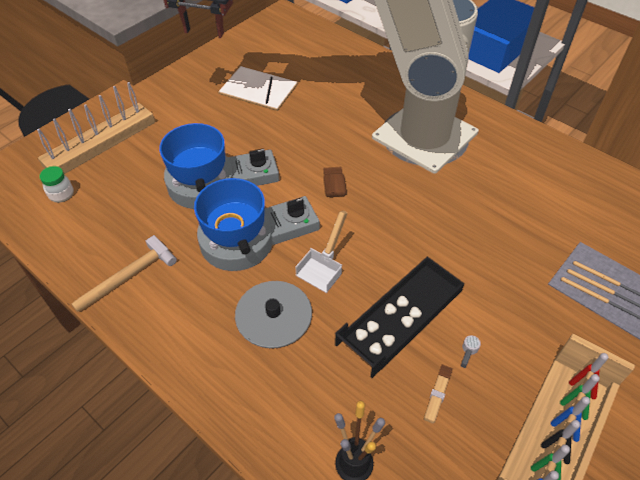

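View pics/top0.png

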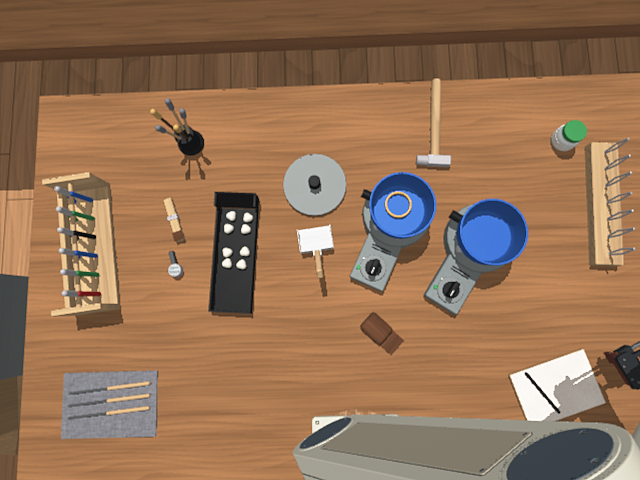

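The scene picture shows the bangle in the left bowl (scene 230,212 / top 398,204), eight media in two groups of four, the scoop at top (315,240) with its handle towards the robot, and the lid at (313,184). Next: a planner and a finer look.

```bash
cat >> h.py <<'E'
from scipy.linalg import logm,expm
def toolR(yaw,tilt):
    # jaw line across heading yaw; z down, tilted outward (towards heading) by tilt; radians. tool x = heading side
    h=np.array([np.cos(yaw),np.sin(yaw),0]);up=np.array([0,0,1.])
    z=-up*np.cos(tilt)+h*np.sin(tilt); x=h*np.cos(tilt)+up*np.sin(tilt); return np.c_[x,np.cross(z,x),z]
def plan(p1,R1,N,start=None,say=True):
    if start is None: _,M,p=pose()
    else: p,M=start
    A=np.eye(4);A[:3,:3]=M;A[:3,3]=p;B=np.eye(4);B[:3,:3]=R1;B[:3,3]=p1
    S=np.real(expm(logm(np.linalg.inv(A)@B)/N)); s=np.round(S[:3,3]/50,3); w=np.round(R.from_matrix(S[:3,:3]).as_rotvec()/(np.pi/2),3)
    if say: print(N,'rows',s.tolist(),w.tolist(),'|s|mm %.0f deg %.1f'%(np.linalg.norm(s)*50,np.linalg.norm(w)*90))
    T=A.copy();Ps=[]
    for i in range(N):
        T[:3,3]+=T[:3,:3]@s*50; T[:3,:3]=T[:3,:3]@R.from_rotvec(w*np.pi/2).as_matrix(); Ps.append(T[:3,3].copy())
    if say: print('  via',np.round(Ps[N//2]),'end',np.round(T[:3,3],1))
    return T[:3,3].copy(),T[:3,:3].copy()
E
python3 - <<'E'
from h import *
np.set_printoptions(precision=2,suppress=True)
d=ctrl.get_image('wrist');print(np.array(d['hand_eye']),d['camera_matrix'][0][0])
for n in ['scene','top']:
    I,K,V=im(n)
    for l in ['tray','scoop','lid','bangle_a','rim_a','dial_a_grip']:
        for m in ctrl.masks_of(l,n)[:3]:
            c=cv2.findContours(m['region'].astype(np.uint8),0,2)[0]; c=max(c,key=cv2.contourArea)
            print(n,l,round(m['score'],2),np.round(m['bbox']),[np.round(v,1) for v in cv2.minAreaRect(c)])
q=pose()
plan(np.array([430,150,400]),toolR(.15,0),16)
plan(np.array([430,150,400]),toolR(.15+np.pi,0),16)
E
```

```text
[[  -0.     -0.96   -0.27   71.59]
 [   1.     -0.     -0.      0.69]
 [   0.     -0.27    0.96 -160.57]
 [   0.      0.      0.      1.  ]] 348.5095834522286
scene tray 0.69 [333. 257. 460. 376.] [array([397.3, 311.8]), array([ 59.4, 133.6]), np.float64(45.0)]
scene tray 0.51 [401. 319. 412. 325.] [array([406. , 320.5]), array([ 9., 10.]), np.float64(90.0)]
scene scoop 0.65 [412. 306. 421. 315.] [array([414.5, 311. ]), array([8., 9.]), np.float64(90.0)]
scene lid 0.95 [233. 281. 311. 348.] [array([273. , 314.5]), array([65.7, 75.3]), np.float64(82.9)]
scene lid 0.58 [395. 299. 408. 300.] [array([401.5, 300.5]), array([7., 9.]), np.float64(90.0)]
scene bangle_a 0.54 [212. 212. 243. 230.] [array([227.7, 218.9]), array([12.5, 28.3]), np.float64(85.4)]
scene rim_a 0.73 [160. 122. 278. 209.] [array([215.2, 157.2]), array([ 83.3, 112.9]), np.float64(73.3)]
scene rim_a 0.6 [196. 178. 320. 271.] [array([248.1, 214.7]), array([ 92.6, 118.1]), np.float64(60.6)]
scene dial_a_grip 0.68 [250. 148. 264. 164.] [array([256.5, 157.5]), array([17., 15.]), np.float64(90.0)]
top tray 0.91 [210. 191. 25
[... 707 characters left out ...]
ay([397.7, 205.1]), array([24.2, 26.6]), np.float64(53.1)]
top bangle_a 0.26 [245. 252. 246. 252.] [array([243.5, 251. ]), array([6., 7.]), np.float64(90.0)]
top rim_a 0.69 [347. 173. 433. 290.] [array([385.7, 228.1]), array([ 74.7, 121.2]), np.float64(26.6)]
top rim_a 0.55 [423. 198. 529. 315.] [array([468.2, 250. ]), array([ 76. , 126.1]), np.float64(46.5)]
top dial_a_grip 0.8 [441. 283. 459. 299.] [array([450., 290.]), array([16., 16.]), np.float64(90.0)]
16 rows [0.457, -0.787, -0.222] [-0.0, 0.0, 0.012] |s|mm 47 deg 1.1
  via [ 336. -154.  323.] end [426.5 150.9 400.3]
16 rows [1.179, 0.538, -0.222] [-0.0, -0.0, -0.113] |s|mm 66 deg 10.2
  via [ 664. -204.  323.] end [426.1 148.4 400.3]
```

Request:
apply_moves([
  [1, [0.457, -0.787, -0.222], [0, 0, 0.012]],
  [1, [0.457, -0.787, -0.222], [0, 0, 0.012]],
  [1, [0.457, -0.787, -0.222], [0, 0, 0.012]],
  [1, [0.457, -0.787, -0.222], [0, 0, 0.012]],
  [1, [0.457, -0.787, -0.222], [0, 0, 0.012]],
  [1, [0.457, -0.787, -0.222], [0, 0, 0.012]],
  [1, [0.457, -0.787, -0.222], [0, 0, 0.012]],
  [1, [0.457, -0.787, -0.222], [0, 0, 0.012]],
])

```text
t: 2.75
ee_pos: [325.9, -197.2, 312.1]
orientation: [3.103, 0.486, 0.001]
ft_force: [0.2, 0.0, -0.5]
width: 87.3
grasp_force: 0.0
```

Request:
apply_moves([
  [1, [0.457, -0.787, -0.222], [0, 0, 0.012]],
  [1, [0.457, -0.787, -0.222], [0, 0, 0.012]],
  [1, [0.457, -0.787, -0.222], [0, 0, 0.012]],
  [1, [0.457, -0.787, -0.222], [0, 0, 0.012]],
  [1, [0.457, -0.787, -0.222], [0, 0, 0.012]],
  [1, [0.457, -0.787, -0.222], [0, 0, 0.012]],
  [1, [0.457, -0.787, -0.222], [0, 0, 0.012]],
  [1, [0.457, -0.787, -0.222], [0, 0, 0.012]],
])

```text
t: 3.75
ee_pos: [426.6, 152.5, 400.9]
orientation: [-3.131, -0.253, -0.001]
ft_force: [0.4, 0.0, 0.3]
width: 87.7
grasp_force: 0.0
```

```bash
cat >> h.py <<'E'
C0=None
def Rq(q): # wrist model
    f=lambda a,t:R.from_euler(a,t).as_matrix()
    return f('z',q[0])@f('y',q[1]+q[2])@f('z',q[3])@f('y',q[4])@f('z',q[5])
E
python3 - <<'E'
from h import *
np.set_printoptions(precision=3,suppress=True)
o,M,p=pose();print(o['t'],p,o['qpos']);print(M);print(Rq(o['qpos']).T@M)
im('wrist','w1.png')
I,K,V=im('wrist')
for l in ['scoop','tray','lid','media0']:
    print(l,[(np.round(x['xy']),round(x['score'],2),onz(K,V,x['xy'],{'media0':13.5,'scoop':0}.get(l,0))[:2]) for x in ctrl.pinpoint(l,'wrist')])
E
```

```text
3.75 [426.63  152.518 400.895] [ 0.317 -0.017  1.772 -0.     1.386  1.727]
[[ 0.987  0.16   0.001]
 [ 0.16  -0.987  0.   ]
 [ 0.001  0.    -1.   ]]
[[ 0. -1.  0.]
 [ 1.  0.  0.]
 [-0.  0.  1.]]
scoop [(array([374., 113.]), 0.55, array([552.13 ,  91.367]))]
tray [(array([237., 114.]), 0.66, array([518.644, 296.983])), (array([589., 252.]), 0.27, array([ 393.57 , -313.043]))]
lid [(array([399.,   7.]), 0.87, array([697.26 ,  85.179])), (array([265.,  48.]), 0.53, array([615.546, 266.211]))]
media0 [(array([267.,  49.]), 0.72, array([611.334, 261.346])), (array([236.,  36.]), 0.69, array([621.191, 306.129])), (array([259.,  70.]), 0.65, array([582.522, 269.046])), (array([243., 136.]), 0.63, array([486.587, 282.469])), (array([253., 110.]), 0.57, array([526.56 , 271.224])), (array([223., 126.]), 0.5, array([496.646, 313.628])), (array([229.,  60.]), 0.5, array([588.218, 313.117])), (array([218., 108.]), 0.48, array([521.953, 322.431]))]
```

View pics/w1.png

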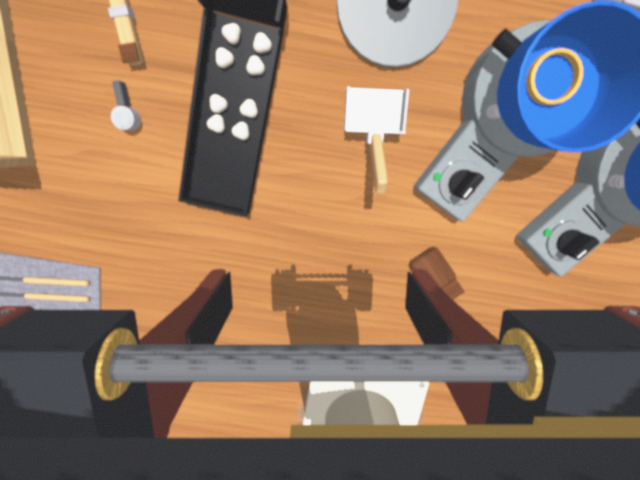

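The wrist view shows the scoop pan at (377,110) with its handle down to (380,188), the tray from (215,200) to (245,10) with media at its middle and far end, and the bangle bowl at (555,75). I'll fit model silhouettes to the masks.

```bash
cat >> h.py <<'E'
from scipy.optimize import minimize
def box(x0,x1,y0,y1,z0,z1): return np.array([[x,y,z] for x in(x0,x1) for y in(y0,y1) for z in(z0,z1)],float)
def circ(r,z,c=(0,0)): t=np.linspace(0,2*np.pi,40,False); return np.c_[c[0]+r*np.cos(t),c[1]+r*np.sin(t),0*t+z]
hd=np.array([[-41,40],[-101,126]],float);u=(hd[1]-hd[0])/np.linalg.norm(hd[1]-hd[0]);n_=np.array([-u[1],u[0]])*12
PARTS={'scoop':[np.vstack([box(-31,31,-43,43,0,1.5),box(-31,-30,-43,43,0,38),[[30,43,6],[30,-43,6]]]),
  np.array([[q[0],y,q[1]] for q in [hd[0]+n_,hd[0]-n_,hd[1]+n_,hd[1]-n_] for y in(-7,7)])],
 'tray':[box(-145,150,-53,53,0,32),box(130,160,-53,53,0,59)],
 'lid':[np.vstack([circ(62,0),circ(84,8),circ(84,14)]),np.vstack([circ(16,14),circ(16,48)])]}
def masks(parts,par,K,V,z0=0,shape=(480,640)):
    c,s=np.cos(par[2]),np.sin(par[2]);m=np.zeros(shape,np.uint8)
    for P in parts:
        W=np.c_[par[0]+c*P[:,0]-s*P[:,1],par[1]+s*P[:,0]+c*P[:,1],P[:,2]+z0]
        q=(V[:3,:3]@W.T).T+V[:3,3];q=(K@q.T).T;q=q[:,:2]/q[:,2:]
        h=cv2.convexHull(q.astype(np.float32))
        cv2.fillConvexPoly(m,np.round(h*16).astype(np.int32),255,cv2.LINE_AA,4)
    return m/255.
def fit(label,cams,x0,z0=0,near=60,hull=False):
    obs=[]
    for n in cams:
        I,K,V=im(n); c=proj(K,V,[x0[0],x0[1],z0])
        for m in ctrl.masks_of(label,n):
            r=m['region'].astype(np.uint8)
            if hull and r.any():
                h=cv2.convexHull(cv2.findNonZero(r));cv2.fillConvexPoly(r,h,1)
            ys,xs=np.nonzero(r)
            if len(xs)>150 and np.hypot(xs.mean()-c[0],ys.mean()-c[1])<near: obs.append((n,r,K,V));break
    if not obs: print(label,'no mask');return None
    def iou(par,o): m=masks(PARTS[label],par,o[2],o[3],z0);return np.minimum(m,o[1]).sum()/np.maximum(m,o[1]).sum()
    res=[]
    for oo in [obs]+([[o] for o in obs] if len(obs)>1 else []):
        f=lambda p:-sum(iou(p,o) for o in oo)
        r=minimize(f,x0,method='Nelder-Mead',options=dict(initial_simplex=np.array(x0)+np.array([[0,0,0],[12,0,0],[0,12,0],[0,0,.12]]),xatol=.05,fatol=1e-5))
        res.append(r.x);print(label,[o[0] for o in oo],np.round(r.x,3),[round(iou(r.x,o),3) for o in oo])
    return res[0]
E
python3 - <<'E'
from h import *
fit('scoop',['top','wrist','scene'],[552,91,.08])
fit('tray',['top','wrist'],[518,296,-.04],hull=True)
fit('lid',['top','wrist','scene'],[700,87,0])
C=np.array([[0,-1,0],[1,0,0],[0,0,1.]])
def wr(q1,q23,M):
    A=(Rq([q1,q23,0,0,0,0]).T@M@C.T)
    return [R.from_matrix(A).as_euler('ZYZ')]
for nm,q1,q23,yaw,t in [('tray',.6,2.2,-.04,.61),('tray0',.6,2.0,-.04,.35),('traylift',.6,2.,-.04,.3),('dump',-.2,2.,-.2,-.4),('dump',-.2,1.9,-.2,-.7),('scoop',.15,2.,.1,.61)]:
    print(nm,'A',np.round(wr(q1,q23,toolR(yaw,t)),2)); 
    M=toolR(yaw,t)@np.diag([-1,-1,1]);print('   B',np.round(wr(q1,q23,M),2))
E
```

```text
scoop ['top', 'wrist', 'scene'] [5.53693e+02 8.58740e+01 1.09000e-01] [np.float64(0.609), np.float64(0.88), np.float64(0.873)]
scoop ['top'] [5.53262e+02 8.81970e+01 1.54000e-01] [np.float64(0.619)]
scoop ['wrist'] [5.52408e+02 8.59030e+01 8.90000e-02] [np.float64(0.889)]
scoop ['scene'] [5.54719e+02 8.48050e+01 1.22000e-01] [np.float64(0.886)]
tray ['top', 'wrist'] [ 5.15018e+02  2.99061e+02 -6.20000e-02] [np.float64(0.846), np.float64(0.975)]
tray ['top'] [ 5.14922e+02  2.98362e+02 -5.20000e-02] [np.float64(0.846)]
tray ['wrist'] [ 5.14656e+02  2.99167e+02 -6.60000e-02] [np.float64(0.976)]
lid ['top', 'wrist'] [6.99998e+02 8.57740e+01 8.50000e-02] [np.float64(0.948), np.float64(0.985)]
lid ['top'] [ 6.99675e+02  8.64660e+01 -4.00000e-03] [np.float64(0.948)]
lid ['wrist'] [7.00341e+02 8.55840e+01 1.90000e-02] [np.float64(0.985)]
tray A [[-0.72  0.55  2.76]]
   B [[-0.72  0.55 -0.38]]
tray0 A [[-0.27  0.87  2.36]]
   B [[-0.27  0.87 -0.78]]
traylift A [[-0.23  0.91  2.33]]
   B [[-0.23  0.91 -0.81]]
dump A [[0.   1.54 1.57]]
   B [[ 0.    1.54 -1.57]]
dump A [[0.   1.94 1.57]]
   B [[ 0.    1.94 -1.57]]
scoop A [[-0.06  0.53  1.66]]
   B [[-0.06  0.53 -1.48]]
```

```bash
cat >> h.py <<'E'
def toolB(yaw,tilt): return toolR(yaw,tilt)@np.diag([-1,-1,1.])
def grip(par,z0=0,s=55,pitch=0,back=0):
    """TCP pose holding scoop whose origin/yaw=par,z0, pitch=mouth up rad; back=retreat along tool"""
    h=np.array([np.cos(par[2]),np.sin(par[2]),0]);up=np.array([0,0,1.])
    X=h*np.cos(pitch)+up*np.sin(pitch);Z=up*np.cos(pitch)-h*np.sin(pitch)
    g=hd[0]+u*s;M=toolB(par[2],.609+pitch)
    return np.array([par[0],par[1],z0])+X*g[0]+Z*g[1]+M[:,2]*(19-back),M
E
python3 - <<'E'
from h import *
S=[553.2,86,.105]
a=plan(np.array([420,100,330]),toolB(.105,.1),18)
b=plan(*grip(S,back=100),6,start=a)
b=plan(*grip(S),4,start=b)
print(grip(S)[0])
E
```

```text
18 rows [-0.083, -0.021, 0.082] [-0.005, -0.0, -0.109] |s|mm 6 deg 9.8
  via [398. 126. 360.] end [419.8 100.4 329.2]
6 rows [0.141, -0.095, 0.583] [0.0, -0.055, -0.0] |s|mm 30 deg 5.0
  via [420.  82. 210.] end [435.1  73.8 151.6]
4 rows [0.001, -0.002, 0.5] [0.0, 0.0, -0.0] |s|mm 25 deg 0.0
  via [478.  78.  90.] end [491.9  79.6  69.5]
[491.93817932  79.54376471  69.52279345]
```

Request:
apply_moves([
  [1, [-0.083, -0.021, 0.082], [-0.005, 0, -0.109]],
  [1, [-0.083, -0.021, 0.082], [-0.005, 0, -0.109]],
  [1, [-0.083, -0.021, 0.082], [-0.005, 0, -0.109]],
  [1, [-0.083, -0.021, 0.082], [-0.005, 0, -0.109]],
  [1, [-0.083, -0.021, 0.082], [-0.005, 0, -0.109]],
  [1, [-0.083, -0.021, 0.082], [-0.005, 0, -0.109]],
  [1, [-0.083, -0.021, 0.082], [-0.005, 0, -0.109]],
  [1, [-0.083, -0.021, 0.082], [-0.005, 0, -0.109]],
])

```text
t: 5.85
ee_pos: [399.2, 134.6, 367.5]
orientation: [2.217, 2.143, 0.007]
ft_force: [-0.8, -0.6, 0.0]
width: 88.1
grasp_force: 0.0
```

Request:
apply_moves([
  [1, [-0.083, -0.021, 0.082], [-0.005, 0, -0.109]],
  [1, [-0.083, -0.021, 0.082], [-0.005, 0, -0.109]],
  [1, [-0.083, -0.021, 0.082], [-0.005, 0, -0.109]],
  [1, [-0.083, -0.021, 0.082], [-0.005, 0, -0.109]],
  [1, [-0.083, -0.021, 0.082], [-0.005, 0, -0.109]],
  [1, [-0.083, -0.021, 0.082], [-0.005, 0, -0.109]],
  [1, [-0.083, -0.021, 0.082], [-0.005, 0, -0.109]],
  [1, [-0.083, -0.021, 0.082], [-0.005, 0, -0.109]],
])

```text
t: 6.85
ee_pos: [411.3, 103.6, 336.6]
orientation: [0.354, 3.031, 0.011]
ft_force: [0.1, 1.0, -0.2]
width: 87.8
grasp_force: 0.0
```

Request:
apply_moves([
  [1, [-0.083, -0.021, 0.082], [-0.005, 0, -0.109]],
  [1, [-0.083, -0.021, 0.082], [-0.005, 0, -0.109]],
  [1, [0.141, -0.095, 0.583], [0, -0.055, 0]],
  [1, [0.141, -0.095, 0.583], [0, -0.055, 0]],
  [1, [0.141, -0.095, 0.583], [0, -0.055, 0]],
  [1, [0.141, -0.095, 0.583], [0, -0.055, 0]],
  [1, [0.141, -0.095, 0.583], [0, -0.055, 0]],
  [1, [0.141, -0.095, 0.583], [0, -0.055, 0]],
])

```text
t: 7.85
ee_pos: [425.0, 73.8, 174.9]
orientation: [-0.124, 2.609, 0.009]
ft_force: [-0.4, -0.4, 0.4]
width: 87.7
grasp_force: 0.0
```

```bash
python3 - <<'E'
from h import *
o,M,p=pose();print(o['t'],p,np.round(o['qpos'],2),np.round(M,3))
S=fit('scoop',['wrist','top','scene'],[553.2,86,.105])
im('wrist','w2.png')
plan(*grip([553.2,86,.105]),5)
E
```

```text
7.85 [425.00230551  73.77179952 174.91419429] [ 0.19  0.08  2.41 -0.48  0.15 -1.02] [[-0.859 -0.09   0.504]
 [-0.087  0.996  0.03 ]
 [-0.505 -0.018 -0.863]]
scoop ['wrist', 'top', 'scene'] [5.52345e+02 8.70290e+01 1.29000e-01] [np.float64(0.845), np.float64(0.894), np.float64(0.862)]
scoop ['wrist'] [5.50224e+02 8.68740e+01 1.20000e-01] [np.float64(0.874)]
scoop ['top'] [5.53044e+02 8.82260e+01 1.31000e-01] [np.float64(0.903)]
scoop ['scene'] [5.54664e+02 8.48500e+01 1.10000e-01] [np.float64(0.888)]
5 rows [0.017, -0.0, 0.504] [-0.003, -0.009, -0.0] |s|mm 25 deg 0.9
  via [465.  77. 112.] end [491.7  79.6  69.5]
```

View pics/w2.png

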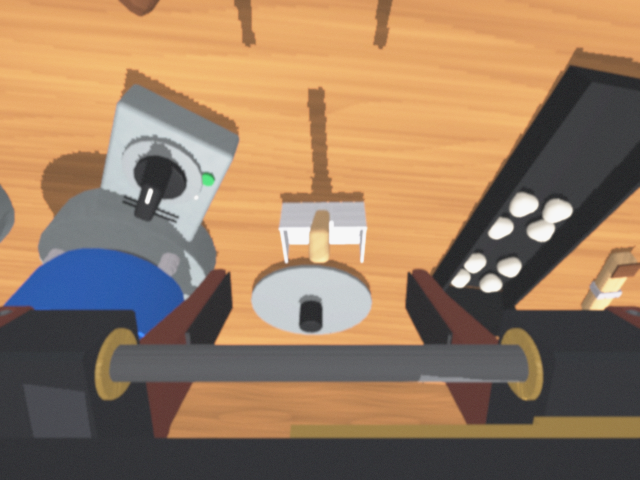

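The wrist view shows the scoop centred between the fingers (pan 322,225, handle 320,240). Joint 5 is near its lower limit at this tilt, so I'll grip with less tilt (0.3 rad).

```bash
sed -i 's/M=toolB(par\[2\],.609+pitch)/M=toolB(par[2],.3+pitch)/' h.py; python3 - <<'E'
from h import *
S=[552.5,86.5,.12]
a=plan(*grip(S,back=90),4)
plan(*grip(S),4,start=a)
E
```

```text
4 rows [-0.087, -0.011, 0.183] [-0.004, 0.037, -0.003] |s|mm 10 deg 3.4
  via [452.  75. 160.] end [459.8  75.3 152.9]
4 rows [0.001, 0.001, 0.45] [-0.0, 0.0, -0.0] |s|mm 23 deg 0.0
  via [480.  78.  88.] end [486.2  78.4  66.9]
```

Request:
apply_moves([
  [1, [-0.087, -0.011, 0.183], [-0.004, 0.037, -0.003]],
  [1, [-0.087, -0.011, 0.183], [-0.004, 0.037, -0.003]],
  [1, [-0.087, -0.011, 0.183], [-0.004, 0.037, -0.003]],
  [1, [-0.087, -0.011, 0.183], [-0.004, 0.037, -0.003]],
  [1, [0, 0, 0], [0, 0, 0]],
])

```text
t: 8.82
ee_pos: [460.7, 75.3, 152.7]
orientation: [-0.168, 2.834, 0.023]
ft_force: [-0.7, 0.5, -0.9]
width: 87.4
grasp_force: 0.0
```

```bash
python3 - <<'E'
from h import *
o,M,p=pose();print(p,np.round(o['qpos'],2))
S=[552.5,86.5,.12]
plan(*grip(S),5)
E
```

```text
[460.71842596  75.27622772 152.71127997] [ 0.14  0.2   2.22 -0.02  0.42 -1.53]
5 rows [0.004, 0.001, 0.358] [-0.0, 0.0, -0.0] |s|mm 18 deg 0.0
  via [476.  77. 101.] end [486.3  78.4  67. ]
```

Request:
apply_moves([
  [1, [0.004, 0, 0.358], [0, 0, 0]],
  [1, [0.004, 0, 0.358], [0, 0, 0]],
  [1, [0.004, 0, 0.358], [0, 0, 0]],
  [1, [0.004, 0, 0.358], [0, 0, 0]],
  [1, [0.004, 0, 0.358], [0, 0, 0]],
  [1, [0, 0, 0], [0, 0, 0]],
])

```text
t: 9.57
ee_pos: [483.5, 77.8, 65.8]
orientation: [-0.169, 2.837, 0.022]
ft_force: [0.0, 0.3, 0.1]
width: 87.8
grasp_force: 0.0
```

Request:
apply_moves([
  [-1, [0, 0, 0], [0, 0, 0]],
  [-1, [0, 0, 0], [0, 0, 0]],
  [-1, [0, 0, 0], [0, 0, 0]],
  [-1, [0, 0, 0], [0, 0, 0]],
  [-1, [0, 0, 0], [0, 0, 0]],
  [-1, [0, 0, 0], [0, 0, 0]],
  [-1, [0, 0, 0], [0, 0, 0]],
  [-1, [0, 0, 0], [0, 0, 0]],
])

```text
t: 10.58
ee_pos: [484.5, 77.8, 66.4]
orientation: [-0.168, 2.836, 0.022]
ft_force: [-1.2, -0.6, 0.7]
width: 14.3
grasp_force: 30.0
```

```bash
python3 - <<'E'
from h import *
o,M,p=pose();print(o['t'],p,np.round(o['qpos'],2),o['width'],o['grasp_force'])
fit('scoop',['wrist','top','scene'],[553.2,86,.105])
im('wrist','w3.png')
E
```

```text
10.575 [484.53539106  77.82711789  66.36493041] [ 0.14  0.43  2.21 -0.05  0.2  -1.5 ] 14.269783241816189 29.992805421352386
scoop ['wrist', 'top', 'scene'] [5.51927e+02 8.47120e+01 1.21000e-01] [np.float64(0.451), np.float64(0.763), np.float64(0.751)]
scoop ['wrist'] [5.48176e+02 8.52810e+01 1.26000e-01] [np.float64(0.452)]
scoop ['top'] [5.53339e+02 8.56290e+01 1.31000e-01] [np.float64(0.771)]
scoop ['scene'] [5.53366e+02 8.21630e+01 8.50000e-02] [np.float64(0.769)]
```

View pics/w3.png

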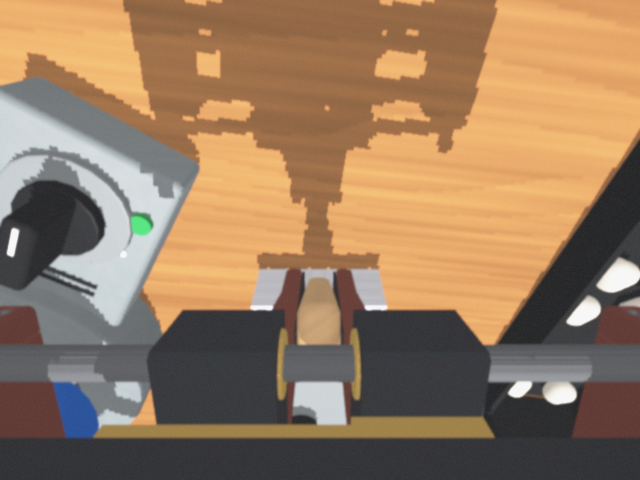

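Gripped: the handle sits between the pads (320,310), width 14.3 mm. I'll record the grasp transform, then lift and go over the tray's near end.

```bash
cat >> h.py <<'E'
def T4(p,M): T=np.eye(4);T[:3,:3]=M;T[:3,3]=p;return T
def scoopT(par,z0=0,pitch=0):
    h=np.array([np.cos(par[2]),np.sin(par[2]),0]);up=np.array([0,0,1.])
    X=h*np.cos(pitch)+up*np.sin(pitch);Z=up*np.cos(pitch)-h*np.sin(pitch)
    return T4([par[0],par[1],z0],np.c_[X,np.cross(Z,X),Z])
def held(par,z0=0,pitch=0):
    T=scoopT(par,z0,pitch)@np.linalg.inv(np.load('G.npy'));return T[:3,3],T[:3,:3]
TR=np.array([515,299.,-.062])
def tr(x,y=0): c,s=np.cos(TR[2]),np.sin(TR[2]);return [TR[0]+c*x-s*y,TR[1]+s*x+c*y,TR[2]]
def scoop_now():
    _,M,p=pose();T=T4(p,M)@np.load('G.npy');X=T[:3,0]
    return np.round(T[:3,3],1),'yaw %.3f pitch %.3f'%(np.arctan2(X[1],X[0]),np.arcsin(X[2]))
E
python3 - <<'E'
from h import *
o,M,p=pose();yaw=np.arctan2(-M[1,0],-M[0,0])
# x of origin 552.5 along heading, y from the jaw midplane
d=(552.5-p[0])/np.cos(yaw); par=[552.5,p[1]+d*np.sin(yaw),yaw];print(par)
G=np.linalg.inv(T4(p,M))@scoopT(par);np.save('G.npy',G);print(np.round(G,3))
a=plan(*held(par,130),6)
b=plan(*held(tr(-92),130),9,start=a)
c=plan(*held(tr(-92),30),4,start=b)
# tray/media in the tray frame
for n in ['top','scene']:
    I,K,V=im(n)
    for x in ctrl.pinpoint('media0',n):
        w=onz(K,V,x['xy'],13.5)[:2]-TR[:2];print(n,np.round([w@[np.cos(TR[2]),np.sin(TR[2])],w@[-np.sin(TR[2]),np.cos(TR[2])]]),end=';')
E
```

```text
[552.5, np.float64(85.95876288422872), np.float64(0.11907893240717671)]
[[-9.5500e-01  0.0000e+00 -2.9700e-01 -4.5666e+01]
 [ 1.0000e-03  1.0000e+00 -3.0000e-03  2.3800e-01]
 [ 2.9700e-01 -3.0000e-03 -9.5500e-01  8.3682e+01]
 [ 0.0000e+00  0.0000e+00  0.0000e+00  1.0000e+00]]
6 rows [-0.129, -0.001, -0.414] [0.0, -0.0, 0.0] |s|mm 22 deg 0.0
  via [485.  78. 153.] end [484.6  77.9 196.5]
9 rows [0.257, 0.525, -0.081] [0.004, 0.0, 0.012] |s|mm 30 deg 1.1
  via [407. 203. 196.] end [354.5 309.  195.9]
4 rows [0.146, 0.002, 0.476] [-0.0, 0.0, 0.001] |s|mm 25 deg 0.1
  via [355. 309. 121.] end [354.9 308.8  96.3]
top [-15. -20.];top [10. 21.];top [ 77. -24.];top [  9. -40.];top [68. 23.];top [104. -25.];top [-18.  16.];top [103.   7.];scene [ 19. -25.];scene [15. 22.];scene [ 73. -31.];scene [-22.   9.];scene [109. -36.];scene [-19. -17.];scene [70. 19.];
```

Request:
apply_moves([
  [-1, [-0.129, 0, -0.414], [0, 0, 0]],
  [-1, [-0.129, 0, -0.414], [0, 0, 0]],
  [-1, [-0.129, 0, -0.414], [0, 0, 0]],
  [-1, [-0.129, 0, -0.414], [0, 0, 0]],
  [-1, [-0.129, 0, -0.414], [0, 0, 0]],
  [-1, [-0.129, 0, -0.414], [0, 0, 0]],
])

```text
t: 11.88
ee_pos: [483.9, 78.0, 196.7]
orientation: [-0.169, 2.837, 0.021]
ft_force: [0.3, -0.2, -1.0]
width: 13.9
grasp_force: 30.0
```

Request:
apply_moves([
  [-1, [0.257, 0.525, -0.081], [0.004, 0, 0.012]],
  [-1, [0.257, 0.525, -0.081], [0.004, 0, 0.012]],
  [-1, [0.257, 0.525, -0.081], [0.004, 0, 0.012]],
  [-1, [0.257, 0.525, -0.081], [0.004, 0, 0.012]],
  [-1, [0.257, 0.525, -0.081], [0.004, 0, 0.012]],
  [-1, [0.257, 0.525, -0.081], [0.004, 0, 0.012]],
  [-1, [0.257, 0.525, -0.081], [0.004, 0, 0.012]],
  [-1, [0.257, 0.525, -0.081], [0.004, 0, 0.012]],
])

```text
t: 12.88
ee_pos: [365.9, 282.9, 195.7]
orientation: [0.057, 2.84, -0.018]
ft_force: [-0.2, 0.5, -1.8]
width: 13.5
grasp_force: 30.0
```

```bash
python3 - <<'E'
from h import *
o,M,p=pose();print(o['t'],p,np.round(o['qpos'],2),scoop_now(),tr(-80))
im('scene','s3.png');I,K,V=im('wrist')
s=scoop_now()[0]
fit('tray',['wrist','top','scene'],TR,hull=True)
# check scoop by pixel at known z
for n in ['scene','top']:
    I,K,V=im(n);print(n,[(np.round(x['xy']),round(x['score'],2),onz(K,V,x['xy'],s[2])) for x in ctrl.pinpoint('scoop',n)[:2]])
a=plan(*held(tr(-80),60),5)
b=plan(*held(tr(-80),6),4,start=a)
E
```

```text
12.875 [365.87210835 282.87590538 195.6596989 ] [ 0.78  0.15  2.14 -0.36  0.68 -0.49] (array([434.2, 279.8, 129.3]), 'yaw -0.041 pitch -0.000') [np.float64(435.1537107518574), np.float64(303.95682290403266), np.float64(-0.062)]
tray ['wrist', 'top', 'scene'] [ 5.13148e+02  2.98176e+02 -7.20000e-02] [np.float64(0.904), np.float64(0.935), np.float64(0.928)]
tray ['wrist'] [ 5.12842e+02  2.98222e+02 -7.20000e-02] [np.float64(0.905)]
tray ['top'] [ 5.15377e+02  3.00637e+02 -7.00000e-02] [np.float64(0.955)]
tray ['scene'] [ 5.11406e+02  2.96884e+02 -7.70000e-02] [np.float64(0.938)]
scene [(array([421., 254.]), 0.72, array([439.96623246, 274.01647408, 129.5       ]))]
top [(array([234., 284.]), 0.57, array([437.01178452, 274.33530358, 129.5       ])), (array([174., 220.]), 0.25, array([592.29902181, 417.92379327, 129.5       ]))]
5 rows [0.088, 0.106, 0.264] [0.0, 0.0, 0.003] |s|mm 15 deg 0.3
  via [367. 298. 154.] end [367.  308.3 126.4]
4 rows [0.081, -0.0, 0.258] [0.001, 0.0, -0.0] |s|mm 14 deg 0.1
  via [367. 308.  86.] end [366.9 308.2  72.3]
```

View pics/s3.png

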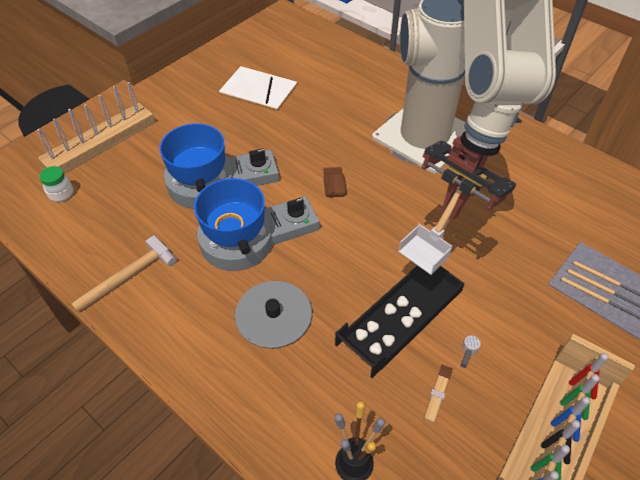

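The scene picture shows the scoop held level above the tray's near end (425,250), mouth towards the media. Descending.

```bash
sed -i 's/^TR=.*/TR=np.array([514.5,299.,-.070])/' h.py; python3 - <<'E'
from h import *
a=plan(*held(tr(-80),45),6)
E
```

```text
6 rows [0.09, 0.092, 0.267] [0.001, 0.0, 0.003] |s|mm 15 deg 0.3
  via [367. 300. 140.] end [366.5 309.1 111.3]
```

Request:
apply_moves([
  [-1, [0.09, 0.092, 0.267], [0.001, 0, 0.003]],
  [-1, [0.09, 0.092, 0.267], [0.001, 0, 0.003]],
  [-1, [0.09, 0.092, 0.267], [0.001, 0, 0.003]],
  [-1, [0.09, 0.092, 0.267], [0.001, 0, 0.003]],
  [-1, [0.09, 0.092, 0.267], [0.001, 0, 0.003]],
  [-1, [0.09, 0.092, 0.267], [0.001, 0, 0.003]],
  [-1, [0, 0, 0], [0, 0, 0]],
])

```text
t: 14.35
ee_pos: [365.6, 309.3, 109.7]
orientation: [0.098, 2.84, -0.027]
ft_force: [-0.0, 0.5, -0.3]
width: 13.5
grasp_force: 30.0
```

```bash
python3 - <<'E'
from h import *
print(scoop_now(),tr(-80),np.round(ctrl.get_obs()['qpos'],2))
a,Ka,Va=im('wrist');b,_,_=im('top');c,_,_=im('scene')
big=lambda i,x,y,w,h,k:cv2.resize(i[y:y+h,x:x+w],None,fx=k,fy=k,interpolation=cv2.INTER_CUBIC)
cv2.imwrite('pics/m4.png',np.hstack([big(b,190,180,90,150,4)[:600,:360],big(c,330,200,140,200,3)[:600,:420]]))
b=plan(*held(tr(-80),5),4)
E
```

```text
(array([433.7, 304.2,  43.2]), 'yaw -0.069 pitch -0.001') [np.float64(434.69591997973765), np.float64(304.5954277870026), np.float64(-0.07)] [ 0.83  0.35  2.15 -0.51  0.51 -0.24]
4 rows [0.058, 0.0, 0.191] [-0.001, 0.0, 0.0] |s|mm 10 deg 0.1
  via [366. 309.  81.] end [366.5 309.4  71.4]
```

View pics/m4.png

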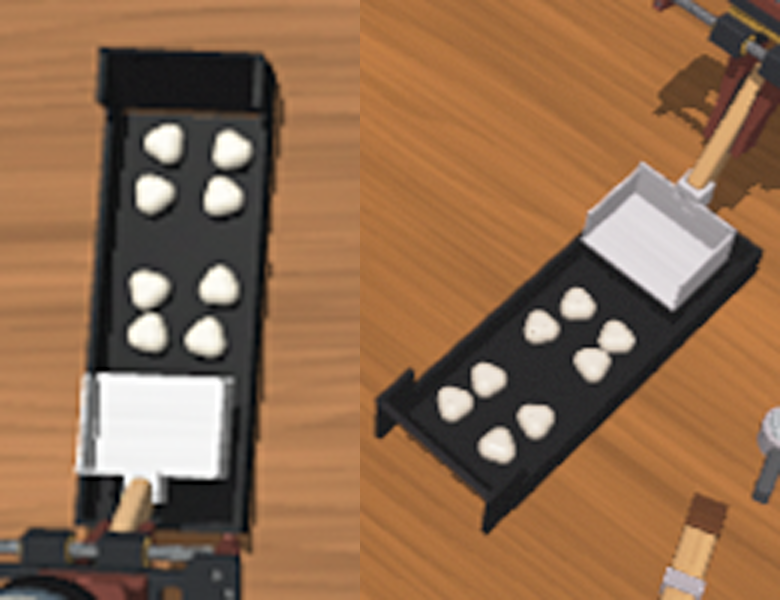

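Request:
apply_moves([
  [-1, [0.058, 0, 0.191], [-0.001, 0, 0]],
  [-1, [0.029, 0, 0.095], [0, 0, 0]],
  [-1, [0, 0, 0], [0, 0, 0]],
])

```text
t: 14.88
ee_pos: [366.2, 309.2, 95.9]
orientation: [0.098, 2.839, -0.023]
ft_force: [-0.7, -0.1, -0.4]
width: 13.9
grasp_force: 30.0
```

Request:
apply_moves([
  [-1, [0.029, 0, 0.095], [0, 0, 0]],
  [-1, [0.029, 0, 0.095], [0, 0, 0]],
  [-1, [0, 0, 0], [0, 0, 0]],
])

```text
t: 15.25
ee_pos: [366.3, 309.2, 86.0]
orientation: [0.098, 2.839, -0.023]
ft_force: [-0.1, -0.6, -1.0]
width: 13.7
grasp_force: 30.0
```

Request:
apply_moves([
  [-1, [0, 0.04, 0], [0, 0, 0]],
  [-1, [0, 0.04, 0], [0, 0, 0]],
  [-1, [0, 0, 0], [0, 0, 0]],
])

```text
t: 15.62
ee_pos: [366.8, 313.8, 86.6]
orientation: [0.098, 2.838, -0.022]
ft_force: [-0.0, 0.6, -1.8]
width: 13.4
grasp_force: 30.0
```

Request:
apply_moves([
  [-1, [0, -0.04, 0], [0, 0, 0]],
  [-1, [0, -0.04, 0], [0, 0, 0]],
  [-1, [0, -0.04, 0], [0, 0, 0]],
  [-1, [0, -0.04, 0], [0, 0, 0]],
  [-1, [0, 0, 0], [0, 0, 0]],
])

```text
t: 16.25
ee_pos: [366.2, 305.4, 86.5]
orientation: [0.099, 2.838, -0.022]
ft_force: [0.3, 0.2, -2.4]
width: 14.0
grasp_force: 30.0
```

```bash
python3 - <<'E'
from h import *
print(scoop_now(),tr(-80),np.round(ctrl.get_obs()['qpos'],2))
E
```

```text
(array([434.5, 300.5,  20.2]), 'yaw -0.069 pitch 0.001') [np.float64(434.69591997973765), np.float64(304.5954277870026), np.float64(-0.07)] [ 0.82  0.4   2.17 -0.57  0.45 -0.18]
```

Request:
apply_moves([
  [-1, [0, 0.04, 0], [0, 0, 0]],
  [-1, [0, 0.04, 0], [0, 0, 0]],
  [-1, [0.029, 0, 0.095], [0, 0, 0]],
  [-1, [0.029, 0, 0.095], [0, 0, 0]],
  [-1, [0.015, 0, 0.048], [0, 0, 0]],
  [-1, [0, 0, 0], [0, 0, 0]],
])

```text
t: 17.0
ee_pos: [366.3, 309.1, 73.6]
orientation: [0.098, 2.839, -0.023]
ft_force: [0.4, -0.5, -0.8]
width: 14.0
grasp_force: 30.0
```

Request:
apply_moves([
  [-1, [0.009, 0, 0.03], [0, 0, 0]],
  [-1, [0.009, 0, 0.03], [0, 0, 0]],
  [-1, [0, 0, 0], [0, 0, 0]],
])

```text
t: 17.38
ee_pos: [366.6, 309.4, 71.3]
orientation: [0.098, 2.838, -0.022]
ft_force: [-3.3, -1.8, 6.4]
width: 13.8
grasp_force: 30.0
```

```bash
python3 - <<'E'
from h import *
print(scoop_now(),tr(-80),np.round(ctrl.get_obs()['qpos'],2))
E
```

```text
(array([434.9, 304.5,   5.1]), 'yaw -0.069 pitch 0.001') [np.float64(434.69591997973765), np.float64(304.5954277870026), np.float64(-0.07)] [ 0.83  0.44  2.17 -0.62  0.42 -0.12]
```

```bash
python3 - <<'E'
from h import *
a=plan(*held(tr(80),5),16)
E
```

```text
16 rows [-0.191, 0.0, 0.059] [-0.0, 0.0, 0.0] |s|mm 10 deg 0.0
  via [456. 303.  72.] end [526.1 298.2  71.8]
```

Request:
apply_moves([
  [-1, [-0.191, 0, 0.059], [0, 0, 0]],
  [-1, [-0.191, 0, 0.059], [0, 0, 0]],
  [-1, [-0.191, 0, 0.059], [0, 0, 0]],
  [-1, [-0.191, 0, 0.059], [0, 0, 0]],
  [-1, [-0.191, 0, 0.059], [0, 0, 0]],
  [-1, [-0.191, 0, 0.059], [0, 0, 0]],
  [-1, [-0.191, 0, 0.059], [0, 0, 0]],
  [-1, [-0.191, 0, 0.059], [0, 0, 0]],
])

```text
t: 18.38
ee_pos: [447.1, 304.0, 71.4]
orientation: [0.099, 2.838, -0.021]
ft_force: [-4.3, 0.4, 5.7]
width: 14.2
grasp_force: 30.0
```

Request:
apply_moves([
  [-1, [-0.191, 0, 0.059], [0, 0, 0]],
  [-1, [-0.191, 0, 0.059], [0, 0, 0]],
  [-1, [-0.191, 0, 0.059], [0, 0, 0]],
  [-1, [-0.191, 0, 0.059], [0, 0, 0]],
  [-1, [-0.191, 0, 0.059], [0, 0, 0]],
  [-1, [-0.191, 0, 0.059], [0, 0, 0]],
  [-1, [-0.191, 0, 0.059], [0, 0, 0]],
  [-1, [-0.191, 0, 0.059], [0, 0, 0]],
])

```text
t: 19.38
ee_pos: [526.5, 298.1, 71.4]
orientation: [0.099, 2.838, -0.022]
ft_force: [-4.1, 0.9, 5.0]
width: 14.2
grasp_force: 30.0
```

```bash
python3 - <<'E'
from h import *
print(ctrl.get_obs()['t'],scoop_now(),tr(80),np.round(ctrl.get_obs()['qpos'],2))
b,_,_=im('top');c,_,_=im('scene')
big=lambda i,x,y,w,h,k:cv2.resize(i[y:y+h,x:x+w],None,fx=k,fy=k,interpolation=cv2.INTER_CUBIC)
cv2.imwrite('pics/m5.png',np.hstack([big(b,200,180,72,100,5)[:500,:360],big(c,325,280,105,125,4)[:500,:420]]))
plan(*held(tr(96),5),4)
E
```

```text
19.375 (array([594.8, 293.2,   5.1]), 'yaw -0.069 pitch 0.001') [np.float64(594.3040800202624), np.float64(293.4045722129974), np.float64(-0.07)] [ 0.59  0.54  1.93 -0.42  0.47 -0.55]
4 rows [-0.07, 0.0, 0.022] [-0.0, 0.0, 0.0] |s|mm 4 deg 0.0
  via [538. 297.  71.] end [542.  297.1  71.3]
```

View pics/m5.png

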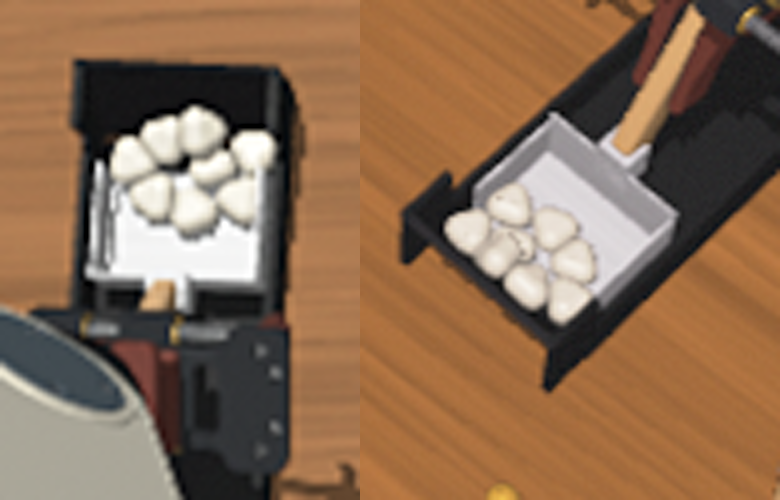

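Four pieces are already in the pan and four at the lip against the slope; pushing the last 16 mm.

Request:
apply_moves([
  [-1, [-0.07, 0, 0.022], [0, 0, 0]],
  [-1, [-0.07, 0, 0.022], [0, 0, 0]],
  [-1, [-0.07, 0, 0.022], [0, 0, 0]],
  [-1, [-0.07, 0, 0.022], [0, 0, 0]],
  [-1, [0, 0, 0], [0, 0, 0]],
])

```text
t: 20.1
ee_pos: [540.3, 296.9, 71.4]
orientation: [0.099, 2.839, -0.023]
ft_force: [-4.5, -1.3, 6.9]
width: 13.9
grasp_force: 30.0
```

```bash
python3 - <<'E'
from h import *
print(ctrl.get_obs()['t'],scoop_now(),tr(96),np.round(ctrl.get_obs()['qpos'],2))
b,_,_=im('top');c,_,_=im('scene')
big=lambda i,x,y,w,h,k:cv2.resize(i[y:y+h,x:x+w],None,fx=k,fy=k,interpolation=cv2.INTER_CUBIC)
cv2.imwrite('pics/m6.png',np.hstack([big(b,200,180,72,100,5)[:500,:360],big(c,325,280,105,125,4)[:500,:420]]))
# pitch up about the lip following slope: lip (31,0,0)
a=None
L=np.array([31,0,0,1])
def lip(x,z,pitch):
    T=scoopT([*tr(0)],0,pitch);d=T[:3,:3]@L[:3]; base=np.array([*tr(x)[:2],z]); o=base-d; return held([o[0],o[1],TR[2]],o[2],pitch)
a=plan(*lip(131,12,.2),4)
a=plan(*lip(134,20,.4),4,start=a)
a=plan(*lip(134,60,.4),4,start=a)
E
```

```text
20.1 (array([608.6, 291.9,   5.1]), 'yaw -0.070 pitch 0.000') [np.float64(610.2648960243148), np.float64(292.28548665559686), np.float64(-0.07)] [ 0.57  0.55  1.9  -0.41  0.48 -0.58]
4 rows [0.052, 0.002, 0.056] [-0.0, -0.032, 0.0] |s|mm 4 deg 2.9
  via [536. 297.  61.] end [534.8 297.5  57.2]
4 rows [0.057, 0.0, 0.052] [-0.0, -0.032, 0.0] |s|mm 4 deg 2.9
  via [532. 298.  46.] end [531.  297.7  42.3]
4 rows [-0.13, -0.0, -0.153] [-0.0, 0.0, 0.0] |s|mm 10 deg 0.0
  via [531. 298.  72.] end [531.  298.   82.5]
```

View pics/m6.png

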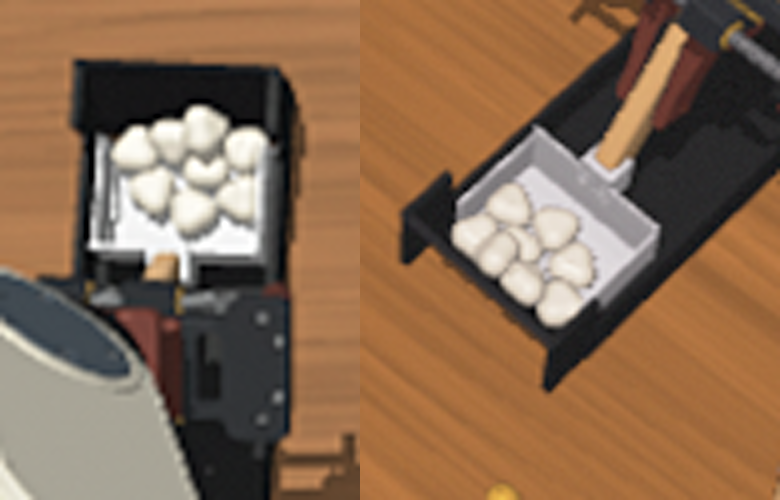

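Nearly all eight sit in the pan (lip at the slope). I'll pitch the mouth up along the slope, pivoting on the back edge.

```bash
cat >> h.py <<'E'
def lip(x,z,pitch,y=0):
    T=scoopT(tr(0),0,pitch);d=T[:3,:3]@[31,0,0]; o=np.array([*tr(x,y)[:2],z])-d
    return held([o[0],o[1],TR[2]],o[2],pitch)
E
python3 - <<'E'
from h import *
a=plan(*lip(134,18.5,.2),5)
a=plan(*lip(144,40,.3),5,start=a)
a=plan(*lip(154,66,.35),6,start=a)
a=plan(*lip(150,150,.35),6,start=a)
E
```

```text
5 rows [0.021, 0.002, 0.025] [-0.0, -0.025, 0.0] |s|mm 2 deg 2.2
  via [539. 297.  67.] end [537.8 297.5  63.7]
5 rows [-0.042, -0.001, -0.023] [-0.0, -0.013, 0.0] |s|mm 2 deg 1.2
  via [542. 297.  70.] end [543.9 296.9  74. ]
6 rows [-0.062, 0.0, -0.039] [-0.0, -0.005, 0.0] |s|mm 4 deg 0.5
  via [550. 297.  88.] end [552.2 296.4  94.4]
6 rows [-0.159, -0.001, -0.231] [-0.0, -0.0, 0.0] |s|mm 14 deg 0.0
  via [550. 297. 150.] end [548.5 296.8 178.4]
```

Request:
apply_moves([
  [-1, [0.021, 0.002, 0.025], [0, -0.025, 0]],
  [-1, [0.021, 0.002, 0.025], [0, -0.025, 0]],
  [-1, [0.021, 0.002, 0.025], [0, -0.025, 0]],
  [-1, [0.021, 0.002, 0.025], [0, -0.025, 0]],
  [-1, [0.021, 0.002, 0.025], [0, -0.025, 0]],
  [-1, [0, 0, 0], [0, 0, 0]],
])

```text
t: 20.95
ee_pos: [537.4, 297.4, 62.7]
orientation: [0.089, 2.643, -0.032]
ft_force: [-0.2, -1.2, -2.5]
width: 14.0
grasp_force: 30.0
```

```bash
python3 - <<'E'
from h import *
print(ctrl.get_obs()['t'],scoop_now(),np.round(ctrl.get_obs()['qpos'],2),ctrl.get_obs()['ft_force'])
a=plan(*lip(144,40,.3),5)
a=plan(*lip(154,66,.35),6,start=a)
a=plan(*lip(150,150,.35),6,start=a)
E
```

```text
20.95 (array([617.2, 291.8,  10.9]), 'yaw -0.067 pitch 0.196') [ 0.65  0.57  2.01 -1.08  0.37  0.13] [-0.23555506 -1.23722147 -2.50855939]
5 rows [-0.045, -0.0, -0.026] [-0.0, -0.013, 0.001] |s|mm 3 deg 1.2
  via [541. 297.  69.] end [543.7 297.   74.1]
6 rows [-0.062, -0.0, -0.038] [-0.0, -0.006, -0.0] |s|mm 4 deg 0.5
  via [549. 297.  87.] end [552.1 296.4  94.2]
6 rows [-0.16, -0.001, -0.23] [-0.0, 0.0, -0.0] |s|mm 14 deg 0.0
  via [549. 297. 150.] end [548.1 296.6 178.1]
```

```bash
python3 - <<'E'
from h import *
a=plan(*lip(153,64,.2),8)
a=plan(*lip(150,150,.3),8,start=a)
E
```

```text
8 rows [-0.098, -0.001, -0.079] [-0.0, -0.0, 0.0] |s|mm 6 deg 0.0
  via [549. 297.  92.] end [556.7 296.  109.2]
8 rows [-0.082, -0.001, -0.169] [-0.0, -0.008, 0.0] |s|mm 9 deg 0.7
  via [553. 296. 156.] end [550.1 296.5 184. ]
```

Request:
apply_moves([
  [-1, [-0.098, 0, -0.079], [0, 0, 0]],
  [-1, [-0.098, 0, -0.079], [0, 0, 0]],
  [-1, [-0.098, 0, -0.079], [0, 0, 0]],
  [-1, [-0.098, 0, -0.079], [0, 0, 0]],
  [-1, [-0.098, 0, -0.079], [0, 0, 0]],
  [-1, [-0.098, 0, -0.079], [0, 0, 0]],
  [-1, [-0.098, 0, -0.079], [0, 0, 0]],
  [-1, [-0.098, 0, -0.079], [0, 0, 0]],
])

```text
t: 21.95
ee_pos: [557.6, 296.7, 110.3]
orientation: [0.091, 2.642, -0.03]
ft_force: [0.7, -0.3, -3.0]
width: 14.1
grasp_force: 30.0
```

Request:
apply_moves([
  [-1, [-0.082, 0, -0.169], [0, -0.008, 0]],
  [-1, [-0.082, 0, -0.169], [0, -0.008, 0]],
  [-1, [-0.082, 0, -0.169], [0, -0.008, 0]],
  [-1, [-0.082, 0, -0.169], [0, -0.008, 0]],
  [-1, [-0.082, 0, -0.169], [0, -0.008, 0]],
  [-1, [-0.082, 0, -0.169], [0, -0.008, 0]],
  [-1, [-0.082, 0, -0.169], [0, -0.008, 0]],
  [-1, [-0.082, 0, -0.169], [0, -0.008, 0]],
])

```text
t: 22.95
ee_pos: [550.6, 297.5, 185.4]
orientation: [0.087, 2.541, -0.034]
ft_force: [-0.7, 0.0, -3.5]
width: 14.0
grasp_force: 30.0
```

```bash
python3 - <<'E'
from h import *
print(ctrl.get_obs()['t'],scoop_now(),np.round(ctrl.get_obs()['qpos'],2),ctrl.get_obs()['ft_force'])
b,_,_=im('top');c,_,_=im('scene')
big=lambda i,x,y,w,h,k:cv2.resize(i[y:y+h,x:x+w],None,fx=k,fy=k,interpolation=cv2.INTER_CUBIC)
cv2.imwrite('pics/m7.png',np.hstack([big(b,190,180,90,150,4)[:600,:360],big(c,330,230,140,180,3)[:600,:420].copy() if 0 else cv2.copyMakeBorder(big(c,330,230,140,180,3),0,60,0,0,0)]))
# finishers: rim and dial candidates
for l,z in [('rim_a',140),('dial_a_grip',73),('bangle_a',71)]:
  for n in ['top','scene']:
    I,K,V=im(n);print(l,n,[(np.round(x['xy']),round(x['score'],2),np.round(onz(K,V,x['xy'],z)[:2])) for x in ctrl.pinpoint(l,n)[:4]])
E
```

```text
22.95 (array([635.3, 291.6, 142. ]), 'yaw -0.068 pitch 0.298') [ 0.67  0.36  1.99 -0.92  0.5  -0.07] [-0.69877642  0.00357407 -3.45915536]
rim_a top [(array([495., 232.]), 0.86, array([ 538., -338.])), (array([400., 204.]), 0.76, array([ 613., -119.]))]
rim_a scene [(array([191., 144.]), 0.98, array([ 541., -335.])), (array([231., 204.]), 0.91, array([ 610., -120.])), (array([372., 332.]), 0.47, array([659., 316.]))]
dial_a_grip top [(array([453., 290.]), 0.65, array([ 409., -247.]))]
dial_a_grip scene [(array([260., 154.]), 0.49, array([ 411., -236.]))]
bangle_a top [(array([395., 207.]), 0.57, array([ 619., -118.]))]
bangle_a scene [(array([229., 227.]), 0.7, array([ 627., -122.]))]
```

View pics/m7.png

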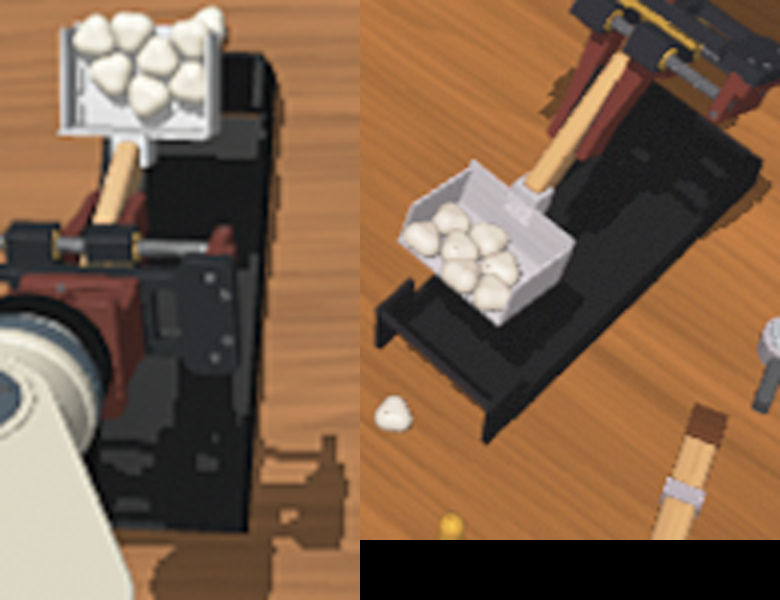

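One piece has dropped onto the bench beyond the tray (scene 341,368); seven are in the pan. I'll locate it and the bowl precisely, and plan the dump of the seven.

```bash
cat >> h.py <<'E'
PARTS['rim_a']=[np.vstack([circ(79,140),circ(66,70)]),np.vstack([circ(88,0),circ(88,45)]),box(-200,-60,-46,46,0,36)]
E
python3 - <<'E'
from h import *
fit('rim_a',['top','scene'],[609,-122,-.453],near=70)
for n in ['top','scene']:
    I,K,V=im(n);print(n,[(np.round(x['xy']),round(x['score'],2),np.round(onz(K,V,x['xy'],8.5)[:2])) for x in ctrl.pinpoint('media0',n)])
_,K,V=im('scene');print('guess',onz(K,V,[341,368],8.5))
E
```

```text
rim_a ['scene'] [ 6.10964e+02 -1.29051e+02 -4.57000e-01] [np.float64(0.935)]
top [(array([238., 204.]), 0.52, array([653., 289.])), (array([213., 187.]), 0.51, array([703., 357.])), (array([238., 186.]), 0.5, array([703., 289.])), (array([219., 198.]), 0.45, array([672., 340.])), (array([228., 203.]), 0.4, array([658., 314.])), (array([223., 189.]), 0.4, array([695., 329.])), (array([228., 194.]), 0.39, array([683., 315.])), (array([243., 189.]), 0.39, array([694., 275.]))]
scene [(array([349., 309.]), 0.68, array([584., 202.])), (array([372., 313.]), 0.59, array([559., 247.])), (array([374., 330.]), 0.59, array([588., 275.])), (array([341., 369.]), 0.58, array([703., 281.])), (array([359., 311.]), 0.49, array([573., 224.])), (array([374., 318.]), 0.47, array([564., 258.])), (array([360., 305.]), 0.45, array([558., 215.])), (array([366., 321.]), 0.41, array([583., 249.]))]
guess [702.60282641 279.85644572   8.5       ]
```

```bash
cat >> h.py <<'E'
BW=np.array([609.5,-124.]);
def dump(d,z,pitch,yaw=-.2):
    X=scoopT([0,0,yaw],0,pitch)[:3,0]; h=np.array([np.cos(yaw),np.sin(yaw)])
    o=np.array([*(BW+h*d),z])-31*X; return held([o[0],o[1],yaw],o[2],pitch)
E
python3 - <<'E'
from h import *
s=scoop_now()[0]
a=plan(*held([625,292,-.07],205,.3),4)
a=plan(*dump(-45,215,.3),15,start=a)
a=plan(*dump(-45,172,.25),4,start=a)
a=plan(*dump(-42,152,-.3),4,start=a)
a=plan(*dump(-36,143,-1.05),6,start=a)
E
```

```text
4 rows [-0.136, -0.003, -0.291] [-0.0, -0.0, 0.0] |s|mm 16 deg 0.0
  via [543. 298. 232.] end [540.4 298.  248.2]
15 rows [0.04, -0.531, -0.026] [0.003, -0.0, 0.005] |s|mm 27 deg 0.5
  via [500.  89. 248.] end [451.8 -91.6 247.9]
4 rows [0.086, -0.002, 0.16] [0.0, 0.008, -0.001] |s|mm 9 deg 0.7
  via [454. -92. 221.] end [454.8 -92.6 211.7]
4 rows [-0.249, -0.0, -0.089] [0.0, 0.087, -0.0] |s|mm 13 deg 7.8
  via [483. -98. 239.] end [ 494.4 -100.7  244.8]
6 rows [-0.273, 0.0, -0.15] [0.0, 0.08, -0.0] |s|mm 16 deg 7.2
  via [ 552. -112.  264.] end [ 582.2 -118.7  262.1]
```

Request:
apply_moves([
  [-1, [-0.136, 0, -0.291], [0, 0, 0]],
  [-1, [-0.136, 0, -0.291], [0, 0, 0]],
  [-1, [-0.136, 0, -0.291], [0, 0, 0]],
  [-1, [-0.136, 0, -0.291], [0, 0, 0]],
  [-1, [0.02, -0.265, -0.013], [0.0015, 0, 0.0025]],
  [-1, [0.04, -0.531, -0.026], [0.003, 0, 0.005]],
  [-1, [0.04, -0.531, -0.026], [0.003, 0, 0.005]],
  [-1, [0.04, -0.531, -0.026], [0.003, 0, 0.005]],
])

```text
t: 25.1
ee_pos: [523.5, 204.8, 247.3]
orientation: [0.129, 2.541, -0.046]
ft_force: [-0.7, 0.1, -3.0]
width: 13.7
grasp_force: 30.0
```

Request:
apply_moves([
  [-1, [0.04, -0.531, -0.026], [0.003, 0, 0.005]],
  [-1, [0.04, -0.531, -0.026], [0.003, 0, 0.005]],
  [-1, [0.04, -0.531, -0.026], [0.003, 0, 0.005]],
  [-1, [0.04, -0.531, -0.026], [0.003, 0, 0.005]],
  [-1, [0.04, -0.531, -0.026], [0.003, 0, 0.005]],
  [-1, [0.04, -0.531, -0.026], [0.003, 0, 0.005]],
  [-1, [0.04, -0.531, -0.026], [0.003, 0, 0.005]],
  [-1, [0.04, -0.531, -0.026], [0.003, 0, 0.005]],
])

```text
t: 26.1
ee_pos: [475.7, -2.7, 247.2]
orientation: [0.224, 2.536, -0.069]
ft_force: [0.6, 0.5, -2.2]
width: 14.3
grasp_force: 30.0
```

Request:
apply_moves([
  [-1, [0.04, -0.531, -0.026], [0.003, 0, 0.005]],
  [-1, [0.04, -0.531, -0.026], [0.003, 0, 0.005]],
  [-1, [0.04, -0.531, -0.026], [0.003, 0, 0.005]],
  [-1, [0.02, -0.265, -0.013], [0.0015, 0, 0.0025]],
  [-1, [0, 0, 0], [0, 0, 0]],
])

```text
t: 26.72
ee_pos: [450.3, -92.0, 246.9]
orientation: [0.268, 2.532, -0.079]
ft_force: [-0.1, -0.9, -1.0]
width: 14.0
grasp_force: 30.0
```

```bash
python3 - <<'E'
from h import *
print(ctrl.get_obs()['t'],scoop_now(),np.round(ctrl.get_obs()['qpos'],2))
b,Kt,Vt=im('top');c,Ks,Vs=im('scene')
big=lambda i,x,y,w,h,k:cv2.resize(i[y:y+h,x:x+w],None,fx=k,fy=k,interpolation=cv2.INTER_CUBIC)
cv2.imwrite('pics/m8.png',np.hstack([big(b,340,160,100,150,4),big(c,180,130,130,200,3)[:600]]))
a=plan(*dump(-45,172,.25),4)
a=plan(*dump(-42,152,-.3),4,start=a)
a=plan(*dump(-36,143,-1.05),6,start=a)
E
```

```text
26.725 (array([ 533.3, -109.3,  203.3]), 'yaw -0.210 pitch 0.296') [-0.24 -0.06  2.33  0.07  0.28 -1.66]
4 rows [0.08, -0.004, 0.16] [0.0, 0.007, -0.001] |s|mm 9 deg 0.6
  via [454. -92. 221.] end [455.  -92.7 211.7]
4 rows [-0.248, 0.0, -0.088] [0.0, 0.088, -0.001] |s|mm 13 deg 7.9
  via [483. -98. 239.] end [ 494.4 -100.6  244.7]
6 rows [-0.272, -0.001, -0.151] [-0.0, 0.08, 0.0] |s|mm 16 deg 7.2
  via [ 552. -112.  264.] end [ 582.1 -118.4  262.2]
```

View pics/m8.png

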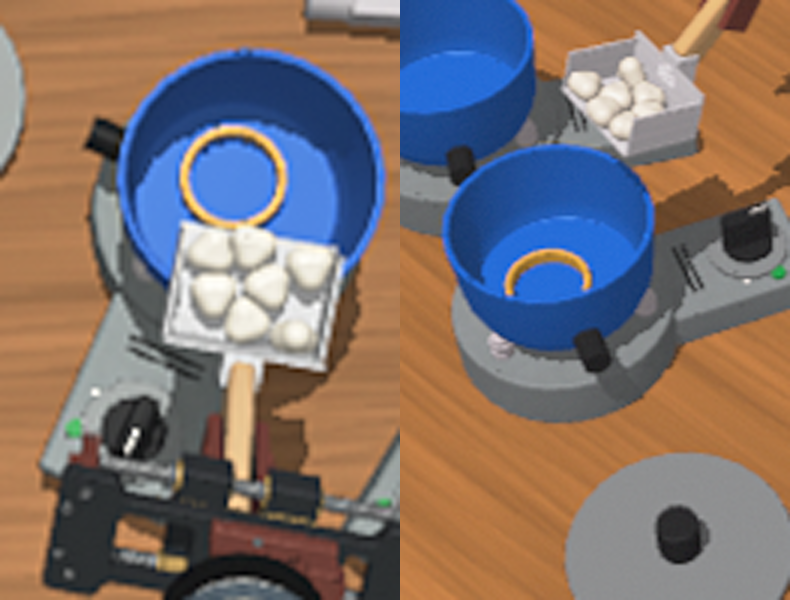

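Seven pieces ride in the pan over the near edge of the bangle bowl. Dumping.

Request:
apply_moves([
  [-1, [0.08, -0.004, 0.16], [0, 0.007, 0]],
  [-1, [0.08, -0.004, 0.16], [0, 0.007, 0]],
  [-1, [0.08, -0.004, 0.16], [0, 0.007, 0]],
  [-1, [0.08, -0.004, 0.16], [0, 0.007, 0]],
  [-1, [-0.248, 0, -0.088], [0, 0.088, 0]],
  [-1, [-0.248, 0, -0.088], [0, 0.088, 0]],
  [-1, [-0.248, 0, -0.088], [0, 0.088, 0]],
  [-1, [-0.248, 0, -0.088], [0, 0.088, 0]],
])

```text
t: 27.82
ee_pos: [496.1, -101.0, 245.7]
orientation: [-0.325, -3.124, -0.005]
ft_force: [0.6, -0.6, -3.3]
width: 13.7
grasp_force: 30.0
```

Request:
apply_moves([
  [-1, [-0.272, 0, -0.151], [0, 0.08, 0]],
  [-1, [-0.272, 0, -0.151], [0, 0.08, 0]],
  [-1, [-0.272, 0, -0.151], [0, 0.08, 0]],
  [-1, [-0.272, 0, -0.151], [0, 0.08, 0]],
  [-1, [-0.272, 0, -0.151], [0, 0.08, 0]],
  [-1, [-0.272, 0, -0.151], [0, 0.08, 0]],
  [-1, [0, 0, 0], [0, 0, 0]],
  [-1, [0, 0, 0], [0, 0, 0]],
])

```text
t: 28.82
ee_pos: [582.7, -119.3, 262.3]
orientation: [-0.246, -2.381, -0.101]
ft_force: [-0.1, 0.9, -1.1]
width: 13.6
grasp_force: 30.0
```

```bash
python3 - <<'E'
from h import *
print(ctrl.get_obs()['t'],scoop_now(),np.round(ctrl.get_obs()['qpos'],2))
b,Kt,Vt=im('top');c,Ks,Vs=im('scene')
big=lambda i,x,y,w,h,k:cv2.resize(i[y:y+h,x:x+w],None,fx=k,fy=k,interpolation=cv2.INTER_CUBIC)
cv2.imwrite('pics/m9.png',np.hstack([big(c,180,130,130,200,3)[:600],big(c,300,320,100,150,4)]))
for n,K,V in [('top',Kt,Vt),('scene',Ks,Vs)]:
    print(n,[(np.round(x['xy']),round(x['score'],2),np.round(onz(K,V,x['xy'],8.5)[:2])) for x in ctrl.pinpoint('media0',n)])
    print(n,[(np.round(x['bbox']),round(x['score'],2)) for x in ctrl.masks_of('media0',n)])
fit('lid',['top','scene'],[700,86,0])
E
```

```text
28.825 (array([ 559.6, -113.9,  170. ]), 'yaw -0.200 pitch -1.052') [-0.22  0.74  1.19 -0.01  1.97 -1.58]
top [(array([245., 188.]), 0.61, array([696., 271.])), (array([383., 220.]), 0.4, array([598., -94.]))]
top [(array([169., 251., 184., 275.]), 0.59), (array([239., 184., 246., 193.]), 0.41)]
scene [(array([218., 222.]), 0.65, array([ 603., -197.])), (array([224., 205.]), 0.54, array([ 556., -228.])), (array([250., 226.]), 0.52, array([ 562., -129.])), (array([224., 228.]), 0.47, array([ 606., -175.])), (array([233., 226.]), 0.44, array([ 587., -163.])), (array([212., 216.]), 0.4, array([ 600., -222.])), (array([223., 222.]), 0.38, array([ 595., -189.]))]
scene [(array([336., 363., 347., 374.]), 0.66), (array([219., 218., 232., 224.]), 0.61), (array([206., 212., 219., 220.]), 0.41)]
lid ['top', 'scene'] [ 7.00077e+02  8.41470e+01 -3.00000e-02] [np.float64(0.93), np.float64(0.95)]
lid ['top'] [699.997  85.998   0.   ] [np.float64(0.933)]
lid ['scene'] [7.00676e+02 8.31530e+01 8.10000e-02] [np.float64(0.952)]
```

View pics/m9.png

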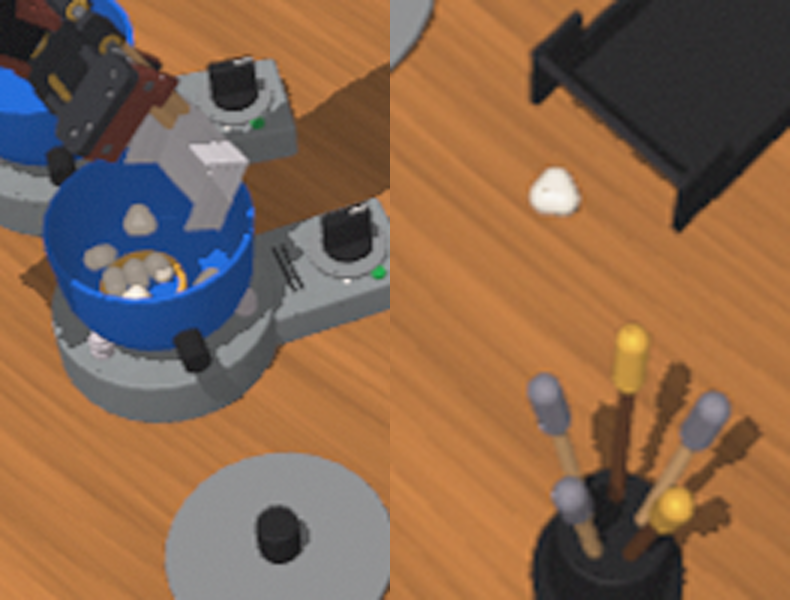

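Seven are in the bowl; the stray piece lies just beyond the tray's far end (scene 339,368), with the brush cup close behind. Plan: lower the scoop mouth-down as a hoe on its left side, drag it right, clear of the tray, level the scoop, and load the piece against the lid's edge. I'll check feasibility with a fitted arm model.

```bash
cat >> h.py <<'E'
SAM=[([-1.127,.423,1.63,0,1.089,-.019],[279.05,-559.2,222.7]),([.317,-.017,1.772,0,1.386,1.727],[426.6,152.5,400.9]),
([.14,.2,2.22,-.02,.42,-1.53],[460.7,75.3,152.7]),([.14,.43,2.21,-.05,.2,-1.5],[484.5,77.8,66.4]),([.78,.15,2.14,-.36,.68,-.49],[365.9,282.9,195.7]),
([.83,.44,2.17,-.62,.42,-.12],[366.6,309.4,71.3]),([.57,.55,1.9,-.41,.48,-.58],[540.3,296.9,71.4]),([.67,.36,1.99,-.92,.5,-.07],[550.6,297.5,185.4]),
([-.22,.74,1.19,-.01,1.97,-1.58],[582.7,-119.3,262.3]),([-.24,-.06,2.33,.07,.28,-1.66],[450.3,-92,246.9])]
CF=np.array([[0,-1,0],[1,0,0],[0,0,1.]])
def cols(q):
    f=lambda a,t:R.from_euler(a,t).as_matrix()
    Z=f('z',q[0]);A=Z@f('y',q[1]);B=Z@f('y',q[1]+q[2]);return np.c_[Z[:,0],Z[:,2],A[:,2],B[:,0],B[:,2],Rq(q)[:,2]]
_A=np.vstack([cols(q) for q,_ in SAM]);_b=np.hstack([p for _,p in SAM]);LK,_r,_,_=np.linalg.lstsq(_A,_b,rcond=None)
LO=np.array([-3,-.9,.09,-1.31,.11,-2.54]);HI=np.array([3,2.11,2.58,4.45,2.69,2.54])
from scipy.optimize import least_squares
def ik(p,M,q0):
    def f(q): return np.r_[(cols(q)@LK-p)/100,(R.from_matrix(M.T@Rq(q)@CF).as_rotvec())]
    r=least_squares(f,np.clip(q0,LO+.01,HI-.01),bounds=(LO,HI));return r.x,np.abs(r.fun).max()
def chk(poses,q0=None):
    q=np.array(ctrl.get_obs()['qpos']) if q0 is None else q0
    for p,M in poses: q,e=ik(p,M,q);print('   ik',np.round(q,2),'err %.3f'%e)
    return q
E
python3 - <<'E'
from h import *
print(np.round(LK),np.abs(_A@LK-_b).max())
def L(x,y,z,pitch,yaw):
    X=scoopT([0,0,yaw],0,pitch)[:3,0];o=np.array([x,y,z])-31*X;return held([o[0],o[1],yaw],o[2],pitch)
up=dump(-45,230,0)
P=[up,L(680,150,180,-.6,-1.0),L(722,298,120,-1.25,-1.57),L(722,298,1,-1.25,-1.57),L(715,225,1,-1.25,-1.57),L(712,225,1,-.6,-1.57),L(712,225,1,0,-1.57),L(710,180,1,0,-1.57),L(710,180,60,.3,-1.57),L(690,80,160,.3,-1.0),dump(-45,215,.3)]
chk(P)
for p,M in P: print(np.round(p),np.round(p-61-0*p if 0 else p-M[:,2]*80))
_,K,V=im('top')
for px in [(157,113),(169,104),(186,106),(183,125),(190,145)]: print(px,[np.round(onz(K,V,px,z)[:2]) for z in (80,150,200)])
E
```

```text
Traceback (most recent call last):
NameError: name '_A' is not defined
```

```bash
cat >> h.py <<'E'
def L(x,y,z,pitch,yaw):
    X=scoopT([0,0,yaw],0,pitch)[:3,0];o=np.array([x,y,z])-31*X;return held([o[0],o[1],yaw],o[2],pitch)
E
python3 - <<'E'
from h import *
import h
print(np.round(LK),np.abs(h._A@LK-h._b).max())
up=dump(-45,230,0)
P=[up,L(680,150,180,-.6,-1.0),L(722,298,120,-1.25,-1.57),L(722,298,1,-1.25,-1.57),L(715,225,1,-1.25,-1.57),L(712,225,1,-.6,-1.57),L(712,225,1,0,-1.57),L(710,180,1,0,-1.57),L(710,180,60,.3,-1.57),L(690,80,160,.3,-1.0),dump(-45,215,.3)]
chk(P)
for p,M in P: print(np.round(p),np.round(p-M[:,2]*80))
_,K,V=im('top')
for px in [(157,113),(169,104),(186,106),(183,125),(190,145)]: print(px,[np.round(onz(K,V,px,z)[:2]) for z in (80,150,200)])
E
```

```text
[  8. 291. 538.  59. 474. 284.] 13.829926133411064
   ik [-0.2  -0.03  2.05 -0.    0.81 -1.57] err 0.000
   ik [ 0.17  0.52  1.35  0.28  1.4  -0.47] err 0.000
   ik [ 0.05  0.7   1.43  1.04  1.22 -0.45] err 0.000
   ik [ 0.05  0.85  1.46  1.11  1.14 -0.62] err 0.000
   ik [-0.05  0.85  1.48  1.06  1.2  -0.67] err 0.000
   ik [0.26 0.74 1.4  0.36 0.96 0.05] err 0.000
   ik [ 0.52  0.92  1.16 -0.27  1.24  0.63] err 0.000
   ik [ 0.47  0.88  1.23 -0.29  1.19  0.6 ] err 0.000
   ik [ 0.57  0.96  1.08 -0.5   1.47  0.72] err 0.000
   ik [ 0.52  0.53  1.68 -0.72  1.04  0.36] err 0.000
   ik [-0.2  -0.07  2.32 -0.01  0.29 -1.56] err 0.000
[468. -95. 296.] [445. -90. 373.]
[656. 188. 291.] [669. 168. 367.]
[722. 266. 235.] [722. 201. 282.]
[722. 266. 116.] [722. 201. 163.]
[715. 193. 116.] [715. 128. 163.]
[712. 270. 112.] [712. 246. 188.]
[712. 324.  67.] [712. 348. 144.]
[710. 279.  67.] [710. 303. 144.]
[710. 295.  94.] [710. 340. 160.]
[628. 176. 194.] [604. 215. 260.]
[453. -92. 249.] [409. -83. 315.]
(157, 113) [array([885., 484.]), array([855., 458.]), array([833., 440.])]
(169, 104) [array([908., 454.]), array([877., 429.]), array([854., 412.])]
(186, 106) [array([901., 409.]), array([870., 388.]), array([848., 372.])]
(183, 125) [array([850., 416.]), array([822., 394.]), array([802., 379.])]
(190, 145) [array([796., 398.]), array([771., 377.]), array([753., 362.])]
```

```bash
python3 - <<'E'
from h import *
import h
for n in ['top','scene']:
    I,K,V=im(n);m=(I.min(2)>140).astype(np.uint8)
    c=proj(K,V,[699,276,8.5]);k,l,s,ce=cv2.connectedComponentsWithStats(m)
    for i in range(1,k):
        if np.hypot(*(ce[i]-c))<12: print(n,s[i],onz(K,V,ce[i],8.5),onz(K,V,ce[i],10))
a=plan(*dump(-50,230,-.7),8)
a=plan(*L(680,150,190,-.8,-1.0),13,start=a)
a=plan(*L(720,302,120,-1.25,-1.57),8,start=a)
E
```

```text
top [237 182   9   8  54] [703.37480384 280.45531761   8.5       ] [702.98155481 280.17229964  10.        ]
scene [335 362  12  12 104] [702.7630355  278.73130972   8.5       ] [703.33582549 279.16705237  10.        ]
8 rows [0.232, 0.002, -0.091] [0.001, -0.028, -0.0] |s|mm 12 deg 2.5
  via [ 552. -112.  317.] end [ 528.  -107.1  345. ]
13 rows [0.018, 0.485, 0.073] [-0.017, 0.005, 0.035] |s|mm 25 deg 3.5
  via [576.  55. 324.] end [667.5 168.3 307.2]
8 rows [0.038, 0.202, 0.273] [-0.031, 0.035, 0.034] |s|mm 17 deg 5.2
  via [695. 232. 258.] end [720.1 270.5 235.4]
```

Request:
apply_moves([
  [-1, [0.232, 0, -0.091], [0, -0.028, 0]],
  [-1, [0.232, 0, -0.091], [0, -0.028, 0]],
  [-1, [0.232, 0, -0.091], [0, -0.028, 0]],
  [-1, [0.232, 0, -0.091], [0, -0.028, 0]],
  [-1, [0.232, 0, -0.091], [0, -0.028, 0]],
  [-1, [0.232, 0, -0.091], [0, -0.028, 0]],
  [-1, [0.232, 0, -0.091], [0, -0.028, 0]],
  [-1, [0.232, 0, -0.091], [0, -0.028, 0]],
])

```text
t: 30.48
ee_pos: [527.4, -108.0, 345.3]
orientation: [-0.283, -2.73, -0.061]
ft_force: [-0.5, -1.0, -1.7]
width: 13.9
grasp_force: 30.0
```

Request:
apply_moves([
  [-1, [0.018, 0.485, 0.073], [-0.017, 0.005, 0.035]],
  [-1, [0.018, 0.485, 0.073], [-0.017, 0.005, 0.035]],
  [-1, [0.018, 0.485, 0.073], [-0.017, 0.005, 0.035]],
  [-1, [0.018, 0.485, 0.073], [-0.017, 0.005, 0.035]],
  [-1, [0.018, 0.485, 0.073], [-0.017, 0.005, 0.035]],
  [-1, [0.018, 0.485, 0.073], [-0.017, 0.005, 0.035]],
  [-1, [0.018, 0.485, 0.073], [-0.017, 0.005, 0.035]],
  [-1, [0.018, 0.485, 0.073], [-0.017, 0.005, 0.035]],
])

```text
t: 31.48
ee_pos: [589.7, 75.8, 323.1]
orientation: [-0.918, -2.534, -0.234]
ft_force: [0.3, 0.1, -1.8]
width: 14.0
grasp_force: 30.0
```

Request:
apply_moves([
  [-1, [0.018, 0.485, 0.073], [-0.017, 0.005, 0.035]],
  [-1, [0.018, 0.485, 0.073], [-0.017, 0.005, 0.035]],
  [-1, [0.018, 0.485, 0.073], [-0.017, 0.005, 0.035]],
  [-1, [0.018, 0.485, 0.073], [-0.017, 0.005, 0.035]],
  [-1, [0.018, 0.485, 0.073], [-0.017, 0.005, 0.035]],
  [-1, [0, 0, 0], [0, 0, 0]],
])

```text
t: 32.22
ee_pos: [669.3, 167.3, 309.4]
orientation: [-1.282, -2.347, -0.334]
ft_force: [0.1, -1.1, -1.8]
width: 14.1
grasp_force: 30.0
```

```bash
python3 - <<'E'
from h import *
print(ctrl.get_obs()['t'],scoop_now(),np.round(ctrl.get_obs()['qpos'],2))
a=plan(*L(722,305,110,-1.25,-1.57),8)
b=plan(*L(722,305,25,-1.25,-1.57),4,start=a)
E
```

```text
32.225 (array([668.9, 168.2, 214.1]), 'yaw -0.999 pitch -0.811') [ 0.04  0.57  1.27  0.43  1.57 -0.59]
8 rows [0.024, 0.203, 0.303] [-0.03, 0.034, 0.034] |s|mm 18 deg 5.1
  via [696. 233. 252.] end [721.7 273.2 225.3]
4 rows [-0.345, 0.003, 0.249] [-0.001, 0.0, -0.0] |s|mm 21 deg 0.1
  via [722. 273. 161.] end [722.1 273.4 140.2]
```

Request:
apply_moves([
  [-1, [0.024, 0.203, 0.303], [-0.03, 0.034, 0.034]],
  [-1, [0.024, 0.203, 0.303], [-0.03, 0.034, 0.034]],
  [-1, [0.024, 0.203, 0.303], [-0.03, 0.034, 0.034]],
  [-1, [0.024, 0.203, 0.303], [-0.03, 0.034, 0.034]],
  [-1, [0.024, 0.203, 0.303], [-0.03, 0.034, 0.034]],
  [-1, [0.024, 0.203, 0.303], [-0.03, 0.034, 0.034]],
  [-1, [0.024, 0.203, 0.303], [-0.03, 0.034, 0.034]],
  [-1, [0.024, 0.203, 0.303], [-0.03, 0.034, 0.034]],
])

```text
t: 33.22
ee_pos: [721.8, 272.3, 226.0]
orientation: [-1.648, -1.651, -0.844]
ft_force: [-0.4, -0.3, -1.1]
width: 13.8
grasp_force: 30.0
```

```bash
python3 - <<'E'
from h import *
print(ctrl.get_obs()['t'],scoop_now(),np.round(ctrl.get_obs()['qpos'],2))
a=plan(*L(722,305,28,-1.25,-1.57),5)
I,K,V=im('scene'); T=scoopT([*scoop_now()[0][:2],-1.57],scoop_now()[0][2],-1.25)
print([np.round(proj(K,V,(T@[31,y,0,1])[:3])) for y in(-43,43)])
S=I[300:400,280:420]
print([(np.round(x['xy']),round(x['score'],2)) for x in ctrl.pinpoint('media0','scene')], [np.round(m['bbox']) for m in ctrl.masks_of('scoop','scene')[:2]])
E
```

```text
33.225 (array([721.7, 313.7, 140.1]), 'yaw -1.572 pitch -1.250') [ 0.01  0.7   1.46  1.04  1.23 -0.5 ]
5 rows [-0.266, 0.002, 0.196] [-0.0, -0.0, -0.0] |s|mm 17 deg 0.0
  via [722. 273. 176.] end [722.1 273.4 143.4]
[array([361., 344.]), array([331., 375.])]
[(array([210., 217.]), 0.64), (array([340., 367.]), 0.62), (array([224., 223.]), 0.53), (array([401., 313.]), 0.53), (array([220., 221.]), 0.52), (array([225., 229.]), 0.4)] [array([308., 288., 367., 376.]), array([207., 211., 217., 222.])]
```

Request:
apply_moves([
  [-1, [-0.266, 0.002, 0.196], [0, 0, 0]],
  [-1, [-0.266, 0.002, 0.196], [0, 0, 0]],
  [-1, [-0.266, 0.002, 0.196], [0, 0, 0]],
  [-1, [-0.266, 0.002, 0.196], [0, 0, 0]],
  [-1, [-0.266, 0.002, 0.196], [0, 0, 0]],
  [-1, [0, 0, 0], [0, 0, 0]],
])

```text
t: 34.12
ee_pos: [721.4, 273.7, 141.4]
orientation: [-1.648, -1.651, -0.84]
ft_force: [0.4, 0.3, -0.4]
width: 14.2
grasp_force: 30.0
```

```bash
python3 - <<'E'
from h import *
def st():
    _,M,p=pose();T=T4(p,M)@np.load('G.npy');return np.round((T@[31,0,0,1])[:3],1)
print(ctrl.get_obs()['t'],st(),scoop_now(),ctrl.get_obs()['ft_force'])
plan(*L(722,304,2,-1.25,-1.57),5)
I,K,V=im('scene');m=(I.min(2)>140).astype(np.uint8)
c=proj(K,V,[703,280,8.5]);k,l,s,ce=cv2.connectedComponentsWithStats(m)
for i in range(1,k):
    if np.hypot(*(ce[i]-c))<30 and s[i][4]>20: print(s[i],onz(K,V,ce[i],8.5))
E
```

```text
34.125 [720.9 305.2  26.1] (array([721. , 315. ,  55.5]), 'yaw -1.580 pitch -1.249') [ 0.4147983   0.26543638 -0.40563887]
5 rows [-0.081, 0.003, 0.052] [-0.0, 0.0, -0.0] |s|mm 5 deg 0.0
  via [722. 273. 127.] end [722.1 272.4 117.4]
[ 320  343   47   50 1036] [699.41459915 281.87376361   8.5       ]
```

Request:
apply_moves([
  [-1, [-0.081, 0.003, 0.052], [0, 0, 0]],
  [-1, [-0.081, 0.003, 0.052], [0, 0, 0]],
  [-1, [-0.081, 0.003, 0.052], [0, 0, 0]],
  [-1, [-0.081, 0.003, 0.052], [0, 0, 0]],
  [-1, [-0.081, 0.003, 0.052], [0, 0, 0]],
  [-1, [0, 0, 0], [0, 0, 0]],
])

```text
t: 34.92
ee_pos: [722.8, 272.4, 118.9]
orientation: [-1.648, -1.652, -0.842]
ft_force: [0.1, -0.4, -1.8]
width: 13.6
grasp_force: 30.0
```

```bash
cat >> h.py <<'E'
def st():
    _,M,p=pose();T=T4(p,M)@np.load('G.npy');o=ctrl.get_obs();print('t',o['t'],'lip',np.round((T@[31,0,0,1])[:3],1),scoop_now()[1],'F',np.round(o['ft_force'],1),'q',np.round(o['qpos'],2))
E
python3 - <<'E'
from h import *
st()
a=plan(*L(716,203,2,-1.25,-1.57),10)
a=plan(*L(714,203,2,-.6,-1.57),7,start=a)
a=plan(*L(714,203,1.5,0,-1.57),6,start=a)
E
```

```text
t 34.925 lip [722.5 304.    3.6] yaw -1.574 pitch -1.249 F [ 0.1 -0.4 -1.8] q [ 0.01  0.85  1.47  1.09  1.16 -0.64]
10 rows [-0.121, -0.014, -0.162] [-0.0, 0.0, -0.0] |s|mm 10 deg 0.0
  via [719. 212. 118.] end [716.2 171.3 117.1]
7 rows [0.166, -0.006, 0.147] [-0.0, -0.059, 0.0] |s|mm 11 deg 5.3
  via [715. 215. 121.] end [713.8 247.5 112.9]
6 rows [0.178, 0.002, 0.161] [-0.0, -0.064, 0.0] |s|mm 12 deg 5.8
  via [714. 287.  86.] end [714.  302.3  67.9]
```

Request:
apply_moves([
  [-1, [-0.121, -0.014, -0.162], [0, 0, 0]],
  [-1, [-0.121, -0.014, -0.162], [0, 0, 0]],
  [-1, [-0.121, -0.014, -0.162], [0, 0, 0]],
  [-1, [-0.121, -0.014, -0.162], [0, 0, 0]],
  [-1, [-0.121, -0.014, -0.162], [0, 0, 0]],
  [-1, [-0.121, -0.014, -0.162], [0, 0, 0]],
  [-1, [-0.121, -0.014, -0.162], [0, 0, 0]],
  [-1, [-0.121, -0.014, -0.162], [0, 0, 0]],
])

```text
t: 35.92
ee_pos: [717.7, 190.9, 118.0]
orientation: [-1.648, -1.653, -0.843]
ft_force: [-0.8, 0.8, -2.2]
width: 14.1
grasp_force: 30.0
```

Request:
apply_moves([
  [-1, [-0.121, -0.014, -0.162], [0, 0, 0]],
  [-1, [-0.121, -0.014, -0.162], [0, 0, 0]],
  [-1, [0, 0, 0], [0, 0, 0]],
])

```text
t: 36.3
ee_pos: [716.7, 170.4, 117.7]
orientation: [-1.649, -1.652, -0.843]
ft_force: [0.1, 0.5, -2.0]
width: 14.1
grasp_force: 30.0
```

```bash
python3 - <<'E'
from h import *
st()
for n in ['scene','top']:
    I,K,V=im(n);print(n,[(np.round(x['xy']),round(x['score'],2),np.round(onz(K,V,x['xy'],8.5)[:2])) for x in ctrl.pinpoint('media0',n)])
fit('lid',['scene'],[700,85,0])
a=plan(*L(714,203,2.5,-.6,-1.57),7)
a=plan(*L(714,203,1.5,0,-1.57),6,start=a)
E
```

```text
t 36.3 lip [716.6 201.9   2.4] yaw -1.572 pitch -1.249 F [ 0.1  0.5 -2. ] q [-0.13  0.84  1.48  1.02  1.25 -0.7 ]
scene [(array([400., 315.]), 0.62, array([522., 298.])), (array([224., 203.]), 0.36, array([ 552., -234.]))]
top [(array([278., 188.]), 0.55, array([693., 181.]))]
lid ['scene'] [7.00885e+02 8.25080e+01 7.20000e-02] [np.float64(0.627)]
7 rows [0.165, -0.006, 0.147] [-0.0, -0.059, 0.0] |s|mm 11 deg 5.3
  via [715. 216. 121.] end [713.9 247.6 113.3]
6 rows [0.178, 0.001, 0.163] [0.0, -0.064, 0.001] |s|mm 12 deg 5.8
  via [714. 287.  87.] end [714.  302.5  67.7]
```

Request:
apply_moves([
  [-1, [0.165, -0.006, 0.147], [0, -0.059, 0]],
  [-1, [0.165, -0.006, 0.147], [0, -0.059, 0]],
  [-1, [0.165, -0.006, 0.147], [0, -0.059, 0]],
  [-1, [0.165, -0.006, 0.147], [0, -0.059, 0]],
  [-1, [0.165, -0.006, 0.147], [0, -0.059, 0]],
  [-1, [0.165, -0.006, 0.147], [0, -0.059, 0]],
  [-1, [0.165, -0.006, 0.147], [0, -0.059, 0]],
])

```text
t: 37.48
ee_pos: [713.8, 248.0, 113.7]
orientation: [-2.056, -2.065, -0.305]
ft_force: [0.1, -0.2, -2.2]
width: 13.9
grasp_force: 30.0
```

```bash
python3 - <<'E'
from h import *
st()
for n in ['scene','top']:
    I,K,V=im(n);print(n,[(np.round(x['xy']),round(x['score'],2),np.round(onz(K,V,x['xy'],8.5)[:2])) for x in ctrl.pinpoint('media0',n)])
a=plan(*L(712,205,2.5,-.05,-1.57),6)
E
```

```text
t 37.475 lip [714.1 203.2   2.9] yaw -1.567 pitch -0.598 F [ 0.1 -0.2 -2.2] q [ 0.2   0.71  1.44  0.36  0.97 -0.  ]
scene [(array([212., 213.]), 0.66, array([ 593., -231.])), (array([222., 203.]), 0.59, array([ 554., -235.])), (array([307., 343.]), 0.58, array([707., 190.])), (array([220., 221.]), 0.55, array([ 597., -197.])), (array([222., 222.]), 0.54, array([ 598., -191.])), (array([223., 228.]), 0.51, array([ 608., -176.])), (array([231., 221.]), 0.5, array([ 579., -177.]))]
top [(array([402., 212.]), 0.63, array([ 618., -143.])), (array([384., 216.]), 0.59, array([608., -96.])), (array([404., 204.]), 0.59, array([ 639., -150.])), (array([396., 197.]), 0.57, array([ 658., -130.])), (array([404., 197.]), 0.57, array([ 657., -151.])), (array([418., 203.]), 0.41, array([ 641., -187.])), (array([417., 218.]), 0.37, array([ 599., -183.]))]
6 rows [0.169, -0.005, 0.146] [-0.0, -0.059, 0.001] |s|mm 11 deg 5.3
  via [712. 286.  90.] end [711.9 301.   73.7]
```

Request:
apply_moves([
  [-1, [0.169, -0.005, 0.146], [0, -0.059, 0]],
  [-1, [0.169, -0.005, 0.146], [0, -0.059, 0]],
  [-1, [0.169, -0.005, 0.146], [0, -0.059, 0]],
  [-1, [0.169, -0.005, 0.146], [0, -0.059, 0]],
  [-1, [0.169, -0.005, 0.146], [0, -0.059, 0]],
  [-1, [0.169, -0.005, 0.146], [0, -0.059, 0]],
  [-1, [0, 0, 0], [0, 0, 0]],
])

```text
t: 38.55
ee_pos: [711.8, 300.5, 71.7]
orientation: [2.08, 2.094, -0.272]
ft_force: [1.2, 0.9, -3.0]
width: 14.3
grasp_force: 30.0
```

```bash
python3 - <<'E'
from h import *
st()
I,K,V=im('scene');print([(np.round(x['xy']),round(x['score'],2),np.round(onz(K,V,x['xy'],8.5)[:2])) for x in ctrl.pinpoint('media0','scene')])
a=plan(*L(712,205,0.8,-.03,-1.57),2)
a=plan(*L(712,160,0.8,-.03,-1.57),8,start=a)
E
```

```text
t 38.55 lip [712.3 204.2   0.9] yaw -1.564 pitch -0.046 F [ 1.2  0.9 -3. ] q [ 0.47  0.86  1.24 -0.24  1.18  0.58]
[(array([218., 224.]), 0.63, array([ 608., -193.])), (array([224., 228.]), 0.58, array([ 608., -173.])), (array([250., 226.]), 0.54, array([ 561., -130.])), (array([231., 221.]), 0.5, array([ 579., -176.])), (array([212., 215.]), 0.49, array([ 598., -225.])), (array([224., 223.]), 0.46, array([ 595., -185.])), (array([192., 145.]), 0.25, array([ 462., -458.]))]
2 rows [0.04, -0.001, 0.019] [-0.0, -0.005, 0.001] |s|mm 2 deg 0.5
  via [712. 302.  70.] end [711.9 302.4  70.2]
8 rows [-0.108, 0.0, 0.03] [-0.0, -0.0, 0.0] |s|mm 6 deg 0.0
  via [712. 274.  70.] end [711.9 257.6  70.1]
```

Request:
apply_moves([
  [-1, [-0.108, 0, 0.03], [0, 0, 0]],
  [-1, [-0.108, 0, 0.03], [0, 0, 0]],
  [-1, [-0.108, 0, 0.03], [0, 0, 0]],
  [-1, [-0.108, 0, 0.03], [0, 0, 0]],
  [-1, [-0.108, 0, 0.03], [0, 0, 0]],
  [-1, [0, 0, 0], [0, 0, 0]],
])

```text
t: 39.4
ee_pos: [712.3, 271.5, 73.1]
orientation: [2.081, 2.09, -0.272]
ft_force: [-0.5, -0.0, -0.5]
width: 14.3
grasp_force: 30.0
```

```bash
python3 - <<'E'
from h import *
st()
for n in ['scene','top']:
    I,K,V=im(n);print(n,[(np.round(x['xy']),round(x['score'],2),np.round(onz(K,V,x['xy'],8.5)[:2])) for x in ctrl.pinpoint('media0',n)])
    if n=='scene': c=I
fit('lid',['scene'],[700,85,0])
big=lambda i,x,y,w,h,k:cv2.resize(i[y:y+h,x:x+w],None,fx=k,fy=k,interpolation=cv2.INTER_CUBIC)
cv2.imwrite('pics/m13.png',np.hstack([big(c,180,130,130,150,3),big(c,225,260,130,150,3)]))
E
```

```text
t 39.4 lip [712.7 175.    2.4] yaw -1.566 pitch -0.044 F [-0.5 -0.  -0.5] q [ 0.44  0.84  1.27 -0.25  1.15  0.56]
scene [(array([217., 226.]), 0.62, array([ 613., -190.])), (array([223., 202.]), 0.54, array([ 550., -238.])), (array([298., 339.]), 0.51, array([712., 168.])), (array([224., 229.]), 0.5, array([ 609., -169.])), (array([210., 215.]), 0.49, array([ 600., -231.])), (array([234., 222.]), 0.47, array([ 577., -169.])), (array([251., 228.]), 0.44, array([ 562., -123.]))]
top [(array([285., 184.]), 0.62, array([703., 164.])), (array([399., 210.]), 0.56, array([ 624., -136.])), (array([416., 204.]), 0.54, array([ 639., -182.])), (array([384., 217.]), 0.52, array([606., -95.])), (array([417., 219.]), 0.48, array([ 597., -181.])), (array([404., 198.]), 0.42, array([ 654., -149.])), (array([399., 197.]), 0.41, array([ 657., -138.]))]
lid ['scene'] [6.99001e+02 6.34390e+01 1.01000e-01] [np.float64(0.955)]
```

View pics/m13.png

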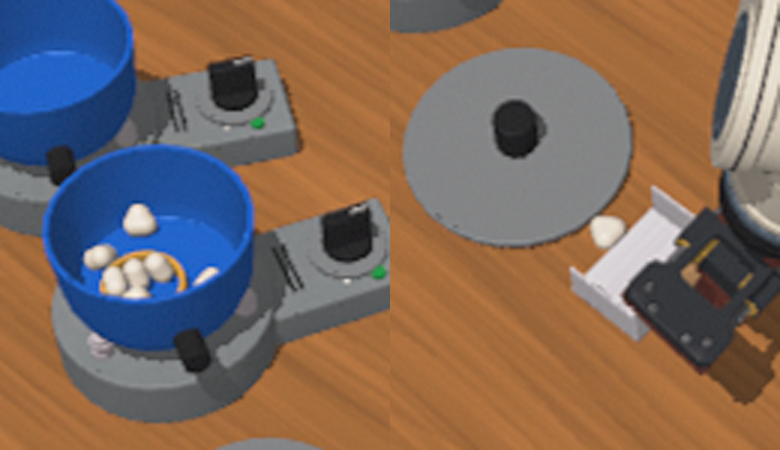

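The bowl holds seven pieces; the stray piece (scene 427,337 → between lid edge and lip) pushed the lid 20 mm instead of loading, as the lip rode 2 mm high. I'll press the lip down and push again more briskly.

```bash
python3 - <<'E'
from h import *
a=plan(*L(712,177,-.8,-.05,-1.57),3)
b=plan(*L(712,152,-.8,-.05,-1.57),1,start=a)
E
```

```text
3 rows [0.009, -0.002, 0.016] [0.0, 0.001, 0.001] |s|mm 1 deg 0.1
  via [712. 273.  71.] end [712.  273.   70.4]
1 rows [-0.484, -0.001, 0.124] [0.001, 0.001, -0.0] |s|mm 25 deg 0.1
  via [712. 248.  70.] end [711.9 248.   70.5]
```

Request:
apply_moves([
  [-1, [0.014, 0, 0.033], [0, 0.001, 0]],
  [-1, [0.014, 0, 0.033], [0, 0.001, 0]],
  [-1, [0, 0, 0], [0, 0, 0]],
])

```text
t: 40.08
ee_pos: [712.5, 272.9, 70.4]
orientation: [2.082, 2.092, -0.267]
ft_force: [-1.4, 1.0, 4.8]
width: 13.9
grasp_force: 30.0
```

```bash
python3 - <<'E'
from h import *
st()
E
```

```text
t 40.075 lip [ 7.130e+02  1.768e+02 -6.000e-01] yaw -1.566 pitch -0.048 F [-1.4  1.   4.8] q [ 0.44  0.84  1.27 -0.25  1.15  0.55]
```

Lip is in contact (5–7 N). Brisk push.

Request:
apply_moves([
  [-1, [-0.5, 0, 0.13], [0, 0, 0]],
  [-1, [-0.2, 0, 0.052], [0, 0, 0]],
  [-1, [0, 0, 0], [0, 0, 0]],
])

```text
t: 40.45
ee_pos: [713.1, 234.8, 70.1]
orientation: [2.083, 2.09, -0.268]
ft_force: [1.1, -1.9, 1.9]
width: 13.7
grasp_force: 30.0
```

```bash
python3 - <<'E'
from h import *
st()
for n in ['scene','top']:
    I,K,V=im(n);print(n,[(np.round(x['xy']),round(x['score'],2),np.round(onz(K,V,x['xy'],8.5)[:2])) for x in ctrl.pinpoint('media0',n) if abs(x['xy'][0]-290)<40])
fit('lid',['scene','top'],[700,60,0])
E
```

```text
t 40.45 lip [713.5 138.5  -0.8] yaw -1.567 pitch -0.046 F [ 1.1 -1.9  1.9] q [ 0.4   0.82  1.32 -0.26  1.12  0.52]
scene [(array([251., 226.]), 0.61, array([ 560., -126.])), (array([292., 336.]), 0.41, array([714., 155.]))]
top [(array([288., 182.]), 0.51, array([709., 154.]))]
lid ['scene', 'top'] [7.00653e+02 5.73290e+01 3.00000e-02] [np.float64(0.952), np.float64(0.945)]
lid ['scene'] [7.01426e+02 5.59920e+01 7.50000e-02] [np.float64(0.954)]
lid ['top'] [7.00714e+02 5.85750e+01 3.30000e-02] [np.float64(0.946)]
```

The piece is now about 16 mm inside the lip. Tilt back, lift and carry to the bowl.

```bash
python3 - <<'E'
from h import *
P=[L(713,141,20,.3,-1.57),L(713,141,110,.33,-1.57),L(660,50,215,.33,-.9),dump(-45,215,.3)]
a=plan(*P[0],8);a=plan(*P[1],6,start=a);a=plan(*P[2],10,start=a);a=plan(*P[3],10,start=a)
chk(P)
E
```

```text
8 rows [0.06, 0.001, 0.017] [0.0, -0.028, 0.0] |s|mm 3 deg 2.5
  via [713. 249.  60.] end [712.8 255.7  53.8]
6 rows [-0.165, -0.0, -0.238] [0.0, -0.003, 0.0] |s|mm 14 deg 0.3
  via [713. 256. 112.] end [713.  256.7 140.7]
10 rows [-0.244, -0.314, -0.08] [-0.025, 0.0, -0.034] |s|mm 20 deg 3.8
  via [628. 197. 204.] end [587.9 140.8 245.5]
10 rows [-0.031, -0.549, 0.016] [-0.026, 0.002, -0.036] |s|mm 28 deg 4.0
  via [487.  12. 247.] end [452.4 -92.2 248.2]
   ik [ 0.53  0.98  1.15 -0.52  1.38  0.73] err 0.000
   ik [ 0.54  0.9   1.12 -0.53  1.5   0.68] err 0.000
   ik [ 0.51  0.37  1.81 -0.76  1.01  0.28] err 0.000
   ik [-0.2  -0.07  2.32 -0.01  0.29 -1.56] err 0.000
```

Request:
apply_moves([
  [-1, [0.06, 0, 0.017], [0, -0.028, 0]],
  [-1, [0.06, 0, 0.017], [0, -0.028, 0]],
  [-1, [0.06, 0, 0.017], [0, -0.028, 0]],
  [-1, [0.06, 0, 0.017], [0, -0.028, 0]],
  [-1, [0.06, 0, 0.017], [0, -0.028, 0]],
  [-1, [0.06, 0, 0.017], [0, -0.028, 0]],
  [-1, [0.06, 0, 0.017], [0, -0.028, 0]],
  [-1, [0.06, 0, 0.017], [0, -0.028, 0]],
])

```text
t: 41.85
ee_pos: [712.4, 255.9, 53.7]
orientation: [1.87, 1.879, -0.589]
ft_force: [1.1, -0.4, -2.1]
width: 14.1
grasp_force: 30.0
```

Request:
apply_moves([
  [-1, [-0.165, 0, -0.238], [0, -0.003, 0]],
  [-1, [-0.165, 0, -0.238], [0, -0.003, 0]],
  [-1, [-0.165, 0, -0.238], [0, -0.003, 0]],
  [-1, [-0.165, 0, -0.238], [0, -0.003, 0]],
  [-1, [-0.165, 0, -0.238], [0, -0.003, 0]],
  [-1, [-0.165, 0, -0.238], [0, -0.003, 0]],
  [-1, [0, 0, 0], [0, 0, 0]],
])

```text
t: 42.72
ee_pos: [713.3, 257.1, 142.5]
orientation: [1.854, 1.862, -0.607]
ft_force: [-0.5, 1.2, -1.6]
width: 13.9
grasp_force: 30.0
```

```bash
python3 - <<'E'
from h import *
st()
for n in ['scene','top']:
    I,K,V=im(n);print(n,[(np.round(x['xy']),round(x['score'],2),np.round(onz(K,V,x['xy'],100)[:2])) for x in ctrl.pinpoint('media0',n) if abs(x['xy'][0]-290)<60])
    print(np.round(proj(K,V,[713,155,110])))
P=[L(660,50,215,.33,-.9),dump(-45,215,.3)]
a=plan(*P[0],10);a=plan(*P[1],10,start=a)
E
```

```text
t 42.725 lip [714.  141.5 112.1] yaw -1.566 pitch 0.331 F [-0.5  1.2 -1.6] q [ 0.54  0.88  1.14 -0.54  1.49  0.68]
scene [(array([234., 218.]), 0.64, array([ 616., -114.])), (array([250., 228.]), 0.59, array([610., -65.])), (array([300., 320.]), 0.44, array([712., 178.]))]
[291. 311.]
top [(array([273., 170.]), 0.54, array([717., 184.]))]
[284. 170.]
10 rows [-0.245, -0.312, -0.081] [-0.025, 0.0, -0.034] |s|mm 20 deg 3.8
  via [628. 197. 203.] end [588.1 140.8 245.6]
10 rows [-0.031, -0.549, 0.016] [-0.026, 0.002, -0.036] |s|mm 28 deg 4.0
  via [487.  12. 248.] end [452.6 -92.2 248.5]
```

The piece rides in the pan (both views agree at about (714,181,100)). Carry to the bowl and dump.

Request:
apply_moves([
  [-1, [-0.245, -0.312, -0.081], [-0.025, 0, -0.034]],
  [-1, [-0.245, -0.312, -0.081], [-0.025, 0, -0.034]],
  [-1, [-0.245, -0.312, -0.081], [-0.025, 0, -0.034]],
  [-1, [-0.245, -0.312, -0.081], [-0.025, 0, -0.034]],
  [-1, [-0.245, -0.312, -0.081], [-0.025, 0, -0.034]],
  [-1, [-0.245, -0.312, -0.081], [-0.025, 0, -0.034]],
  [-1, [-0.245, -0.312, -0.081], [-0.025, 0, -0.034]],
  [-1, [-0.245, -0.312, -0.081], [-0.025, 0, -0.034]],
])

```text
t: 43.92
ee_pos: [605.9, 169.8, 224.9]
orientation: [1.265, 2.228, -0.418]
ft_force: [0.8, -0.3, -1.3]
width: 14.1
grasp_force: 30.0
```

Request:
apply_moves([
  [-1, [-0.245, -0.312, -0.081], [-0.025, 0, -0.034]],
  [-1, [-0.245, -0.312, -0.081], [-0.025, 0, -0.034]],
  [-1, [-0.031, -0.549, 0.016], [-0.026, 0.002, -0.036]],
  [-1, [-0.031, -0.549, 0.016], [-0.026, 0.002, -0.036]],
  [-1, [-0.031, -0.549, 0.016], [-0.026, 0.002, -0.036]],
  [-1, [-0.031, -0.549, 0.016], [-0.026, 0.002, -0.036]],
  [-1, [-0.031, -0.549, 0.016], [-0.026, 0.002, -0.036]],
  [-1, [-0.031, -0.549, 0.016], [-0.026, 0.002, -0.036]],
])

```text
t: 44.92
ee_pos: [486.0, 11.5, 247.7]
orientation: [0.606, 2.467, -0.194]
ft_force: [0.1, 0.2, -0.9]
width: 13.8
grasp_force: 30.0
```

Request:
apply_moves([
  [-1, [-0.031, -0.549, 0.016], [-0.026, 0.002, -0.036]],
  [-1, [-0.031, -0.549, 0.016], [-0.026, 0.002, -0.036]],
  [-1, [-0.031, -0.549, 0.016], [-0.026, 0.002, -0.036]],
  [-1, [-0.031, -0.549, 0.016], [-0.026, 0.002, -0.036]],
  [-1, [0, 0, 0], [0, 0, 0]],
])

```text
t: 45.55
ee_pos: [455.3, -67.8, 245.4]
orientation: [0.347, 2.536, -0.097]
ft_force: [0.2, 0.1, -1.7]
width: 13.9
grasp_force: 30.0
```

```bash
python3 - <<'E'
from h import *
st()
for n in ['scene','top']:
    I,K,V=im(n);print(n,[(np.round(x['xy']),round(x['score'],2),np.round(onz(K,V,x['xy'],200)[:2])) for x in ctrl.pinpoint('media0',n)])
a=plan(*dump(-45,172,.25),4)
a=plan(*dump(-42,152,-.3),4,start=a)
a=plan(*dump(-36,143,-1.05),6,start=a)
E
```

```text
t 45.55 lip [565.4 -97.8 209.6] yaw -0.271 pitch 0.284 F [ 0.2  0.1 -1.7] q [-0.12 -0.05  2.32 -0.26  0.3  -1.19]
scene [(array([224., 224.]), 0.58, array([689., -48.])), (array([223., 202.]), 0.55, array([650., -91.])), (array([226., 229.]), 0.52, array([696., -35.])), (array([248., 226.]), 0.51, array([660.,  -7.])), (array([266., 166.]), 0.46, array([513., -99.])), (array([220., 225.]), 0.45, array([697., -51.])), (array([232., 220.]), 0.41, array([672., -42.]))]
top [(array([405., 204.]), 0.54, array([ 599., -122.])), (array([419., 218.]), 0.54, array([ 567., -153.])), (array([402., 207.]), 0.4, array([ 591., -114.])), (array([396., 197.]), 0.38, array([ 615., -102.])), (array([418., 203.]), 0.37, array([ 601., -152.]))]
4 rows [0.071, -0.131, 0.156] [-0.005, 0.006, -0.009] |s|mm 11 deg 1.1
  via [455. -86. 220.] end [454.8 -92.6 211.7]
4 rows [-0.249, 0.0, -0.089] [0.001, 0.087, -0.001] |s|mm 13 deg 7.8
  via [483. -98. 239.] end [ 494.4 -100.6  244.8]
6 rows [-0.272, -0.001, -0.15] [-0.0, 0.08, -0.0] |s|mm 16 deg 7.2
  via [ 552. -112.  264.] end [ 582.  -118.4  262.2]
```

Request:
apply_moves([
  [-1, [0.071, -0.131, 0.156], [-0.005, 0.006, -0.009]],
  [-1, [0.071, -0.131, 0.156], [-0.005, 0.006, -0.009]],
  [-1, [0.071, -0.131, 0.156], [-0.005, 0.006, -0.009]],
  [-1, [0.071, -0.131, 0.156], [-0.005, 0.006, -0.009]],
  [-1, [-0.249, 0, -0.089], [0, 0.087, 0]],
  [-1, [-0.249, 0, -0.089], [0, 0.087, 0]],
  [-1, [-0.249, 0, -0.089], [0, 0.087, 0]],
  [-1, [-0.249, 0, -0.089], [0, 0.087, 0]],
])

```text
t: 46.75
ee_pos: [495.3, -100.9, 245.8]
orientation: [-0.316, -3.125, 0.001]
ft_force: [0.8, -0.5, -2.3]
width: 13.4
grasp_force: 30.0
```

Request:
apply_moves([
  [-1, [-0.272, 0, -0.15], [0, 0.08, 0]],
  [-1, [-0.272, 0, -0.15], [0, 0.08, 0]],
  [-1, [-0.272, 0, -0.15], [0, 0.08, 0]],
  [-1, [-0.272, 0, -0.15], [0, 0.08, 0]],
  [-1, [-0.272, 0, -0.15], [0, 0.08, 0]],
  [-1, [-0.272, 0, -0.15], [0, 0.08, 0]],
  [-1, [0, 0, 0], [0, 0, 0]],
  [-1, [0, 0, 0], [0, 0, 0]],
])

```text
t: 47.75
ee_pos: [582.0, -118.6, 262.0]
orientation: [-0.241, -2.381, -0.094]
ft_force: [-0.6, -0.0, -0.9]
width: 14.1
grasp_force: 30.0
```

```bash
python3 - <<'E'
from h import *
st()
a=plan(*dump(-50,230,-.4),9)
a=plan(*held(tr(-40,-60),200,0),10,start=a)
a=plan(*held(tr(-20),90,0),6,start=a)
chk([dump(-50,230,-.4),held(tr(-40,-60),200,0),held(tr(-20),90,0),held(tr(-20),5,0)])
E
```

```text
t 47.75 lip [ 573.9 -116.8  142.8] yaw -0.200 pitch -1.052 F [-0.6 -0.  -0.9] q [-0.22  0.73  1.19 -0.01  1.97 -1.59]
9 rows [0.246, 0.0, -0.049] [0.0, -0.046, -0.0] |s|mm 13 deg 4.1
  via [ 539. -110.  307.] end [ 496.  -101.1  329.9]
10 rows [0.296, 0.661, 0.106] [-0.001, -0.026, -0.008] |s|mm 37 deg 2.4
  via [442. 109. 299.] end [403.2 246.8 266.7]
6 rows [0.051, 0.2, 0.37] [0.0, 0.001, -0.001] |s|mm 21 deg 0.1
  via [419. 286. 193.] end [426.2 305.4 156.3]
   ik [-0.2   0.18  1.72 -0.    1.34 -1.57] err 0.000
   ik [ 0.67  0.04  2.06 -0.28  0.83 -0.66] err 0.000
   ik [ 0.74  0.31  2.05 -0.39  0.61 -0.46] err 0.000
   ik [ 0.74  0.47  2.09 -0.55  0.43 -0.28] err 0.000
```

Request:
apply_moves([
  [-1, [0.246, 0, -0.049], [0, -0.046, 0]],
  [-1, [0.246, 0, -0.049], [0, -0.046, 0]],
  [-1, [0.246, 0, -0.049], [0, -0.046, 0]],
  [-1, [0.246, 0, -0.049], [0, -0.046, 0]],
  [-1, [0.246, 0, -0.049], [0, -0.046, 0]],
  [-1, [0.246, 0, -0.049], [0, -0.046, 0]],
  [-1, [0.246, 0, -0.049], [0, -0.046, 0]],
  [-1, [0.246, 0, -0.049], [0, -0.046, 0]],
])

```text
t: 48.75
ee_pos: [506.3, -103.7, 328.0]
orientation: [-0.3, -2.96, -0.026]
ft_force: [-0.9, -0.7, -0.3]
width: 13.8
grasp_force: 30.0
```

Request:
apply_moves([
  [-1, [0.246, 0, -0.049], [0, -0.046, 0]],
  [-1, [0.296, 0.661, 0.106], [-0.001, -0.026, -0.008]],
  [-1, [0.296, 0.661, 0.106], [-0.001, -0.026, -0.008]],
  [-1, [0.296, 0.661, 0.106], [-0.001, -0.026, -0.008]],
  [-1, [0.296, 0.661, 0.106], [-0.001, -0.026, -0.008]],
  [-1, [0.296, 0.661, 0.106], [-0.001, -0.026, -0.008]],
  [-1, [0.296, 0.661, 0.106], [-0.001, -0.026, -0.008]],
  [-1, [0.296, 0.661, 0.106], [-0.001, -0.026, -0.008]],
])

```text
t: 49.75
ee_pos: [431.5, 144.4, 294.2]
orientation: [0.169, 2.946, -0.0]
ft_force: [0.7, 0.1, -0.8]
width: 14.0
grasp_force: 30.0
```

Request:
apply_moves([
  [-1, [0.296, 0.661, 0.106], [-0.001, -0.026, -0.008]],
  [-1, [0.296, 0.661, 0.106], [-0.001, -0.026, -0.008]],
  [-1, [0.296, 0.661, 0.106], [-0.001, -0.026, -0.008]],
  [-1, [0, 0, 0], [0, 0, 0]],
])

```text
t: 50.25
ee_pos: [401.3, 247.6, 268.7]
orientation: [0.103, 2.83, -0.008]
ft_force: [0.2, -0.6, -2.1]
width: 13.6
grasp_force: 30.0
```

```bash
python3 - <<'E'
from h import *
st()
I,K,V=im('scene');J,Kt,Vt=im('top')
print([(np.round(x['xy']),round(x['score'],2)) for x in ctrl.pinpoint('media0','scene')]);print([(np.round(x['xy']),round(x['score'],2)) for x in ctrl.pinpoint('media0','top')])
big=lambda i,x,y,w,h,k:cv2.resize(i[y:y+h,x:x+w],None,fx=k,fy=k,interpolation=cv2.INTER_CUBIC)
cv2.imwrite('pics/m14.png',np.hstack([big(J,360,165,80,80,5),big(I,190,170,80,80,5)]))
a=plan(*held(tr(-20),50,0),8)
E
```

```text
t 50.25 lip [501.  241.  203.2] yaw -0.071 pitch 0.009 F [ 0.2 -0.6 -2.1] q [ 0.66  0.03  2.07 -0.28  0.82 -0.67]
[(array([230., 222.]), 0.64), (array([222., 225.]), 0.64), (array([222., 202.]), 0.61), (array([252., 225.]), 0.57), (array([224., 221.]), 0.54), (array([214., 217.]), 0.4), (array([233., 224.]), 0.4)]
[(array([394., 196.]), 0.53), (array([403., 207.]), 0.52), (array([404., 203.]), 0.5), (array([401., 197.]), 0.48), (array([394., 206.]), 0.45), (array([419., 220.]), 0.45), (array([382., 215.]), 0.41), (array([419., 204.]), 0.37)]
8 rows [0.072, 0.152, 0.378] [0.0, 0.001, -0.001] |s|mm 21 deg 0.1
  via [418. 283. 174.] end [425.7 305.6 116.4]
```

View pics/m14.png

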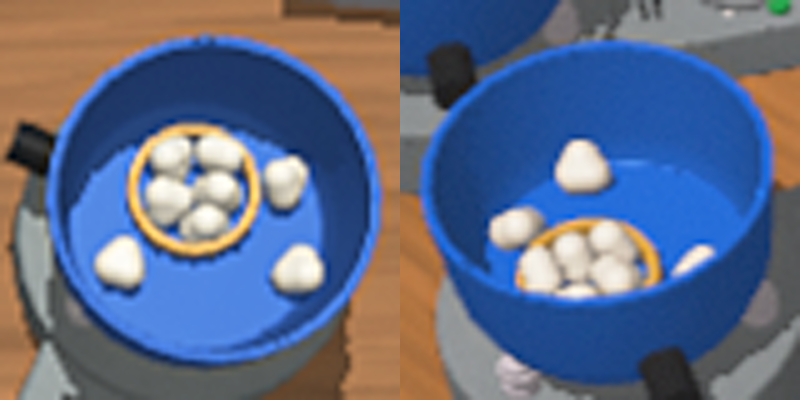

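All eight pieces are in the bowl with the bangle (five in the ring, three beside it). Now lay the scoop in the tray.

Request:
apply_moves([
  [-1, [0.072, 0.152, 0.378], [0, 0, 0]],
  [-1, [0.072, 0.152, 0.378], [0, 0, 0]],
  [-1, [0.072, 0.152, 0.378], [0, 0, 0]],
  [-1, [0.072, 0.152, 0.378], [0, 0, 0]],
  [-1, [0.072, 0.152, 0.378], [0, 0, 0]],
  [-1, [0.072, 0.152, 0.378], [0, 0, 0]],
  [-1, [0.072, 0.152, 0.378], [0, 0, 0]],
  [-1, [0.072, 0.152, 0.378], [0, 0, 0]],
])

```text
t: 51.45
ee_pos: [427.7, 305.6, 115.5]
orientation: [0.112, 2.83, -0.01]
ft_force: [0.2, 0.3, -1.9]
width: 13.8
grasp_force: 30.0
```

```bash
python3 - <<'E'
from h import *
st();print(tr(-20),tr(11))
a=plan(*held(tr(-20),12,0),6)
a=plan(*held(tr(-20),5,0),4,start=a)
E
```

```text
t 51.45 lip [527.4 298.4  49.9] yaw -0.078 pitch 0.008 F [ 0.2  0.3 -1.9] q [ 0.72  0.38  2.08 -0.46  0.51 -0.38]
[np.float64(494.5489799949344), np.float64(300.39885694675064), np.float64(-0.07)] [np.float64(525.473061002786), np.float64(298.2306286792871), np.float64(-0.07)]
6 rows [0.042, -0.002, 0.117] [0.001, 0.001, -0.001] |s|mm 6 deg 0.2
  via [427. 305.  91.] end [426.2 305.1  78.2]
4 rows [0.01, 0.001, 0.033] [-0.001, -0.0, -0.0] |s|mm 2 deg 0.1
  via [426. 305.  73.] end [426.2 305.3  71.3]
```

Request:
apply_moves([
  [-1, [0.042, 0, 0.117], [0.001, 0.001, -0.001]],
  [-1, [0.042, 0, 0.117], [0.001, 0.001, -0.001]],
  [-1, [0.042, 0, 0.117], [0.001, 0.001, -0.001]],
  [-1, [0.042, 0, 0.117], [0.001, 0.001, -0.001]],
  [-1, [0.042, 0, 0.117], [0.001, 0.001, -0.001]],
  [-1, [0.042, 0, 0.117], [0.001, 0.001, -0.001]],
  [-1, [0, 0, 0], [0, 0, 0]],
])

```text
t: 52.32
ee_pos: [424.7, 306.2, 77.6]
orientation: [0.097, 2.842, -0.027]
ft_force: [0.1, 0.4, -0.9]
width: 13.7
grasp_force: 30.0
```

Request:
apply_moves([
  [-1, [0.01, 0, 0.033], [0, 0, 0]],
  [-1, [0.01, 0, 0.033], [0, 0, 0]],
  [-1, [0.01, 0, 0.033], [0, 0, 0]],
  [-1, [0.01, 0, 0.033], [0, 0, 0]],
  [-1, [0, 0, 0], [0, 0, 0]],
])

```text
t: 52.95
ee_pos: [424.9, 306.2, 71.2]
orientation: [0.098, 2.842, -0.026]
ft_force: [0.1, 0.6, -1.4]
width: 13.6
grasp_force: 30.0
```

```bash
python3 - <<'E'
from h import *
st()
E
```

```text
t 52.95 lip [523.9 299.    4.5] yaw -0.069 pitch -0.003 F [ 0.1  0.6 -1.4] q [ 0.73  0.47  2.08 -0.54  0.44 -0.3 ]
```

Request:
apply_moves([
  [-1, [0.009, 0, 0.03], [0, 0, 0]],
  [-1, [0, 0, 0], [0, 0, 0]],
])

```text
t: 53.2
ee_pos: [425.0, 306.3, 70.6]
orientation: [0.098, 2.841, -0.026]
ft_force: [-6.5, -2.4, 12.5]
width: 13.9
grasp_force: 30.0
```

Request:
apply_moves([
  [1, [0, 0, 0], [0, 0, 0]],
  [1, [0, 0, 0], [0, 0, 0]],
  [1, [0, 0, 0], [0, 0, 0]],
  [1, [0, 0, 0], [0, 0, 0]],
  [1, [0, 0, 0], [0, 0, 0]],
  [1, [0, 0, 0], [0, 0, 0]],
])

```text
t: 53.95
ee_pos: [425.0, 306.3, 69.7]
orientation: [0.098, 2.842, -0.026]
ft_force: [-0.2, -0.3, 0.7]
width: 70.5
grasp_force: 0.0
```

Request:
apply_moves([
  [1, [0, 0, -0.2], [0, 0, 0]],
  [1, [0, 0, -0.5], [0, 0, 0]],
  [1, [0, 0, -0.6], [0, 0, 0]],
  [1, [0, 0, -0.6], [0, 0, 0]],
  [1, [0, 0, -0.6], [0, 0, 0]],
  [1, [0, 0, -0.6], [0, 0, 0]],
  [1, [0, 0, -0.6], [0, 0, 0]],
  [1, [0, 0, 0], [0, 0, 0]],
])

```text
t: 54.95
ee_pos: [371.1, 312.5, 249.0]
orientation: [0.097, 2.839, -0.02]
ft_force: [0.3, -0.1, -1.3]
width: 87.6
grasp_force: 0.0
```

```bash
python3 - <<'E'
from h import *
o,M,p=pose();print(o['t'],p,np.round(o['qpos'],2),o['width'])
fit('scoop',['scene','top','wrist'],[494,301,-.07],z0=5)
print(tr(0))
l=fit('lid',['scene','top'],[700,58,0])
# knob / rim centres by ellipse of blue rim in both views
for n in ['scene','top']:
    I,K,V=im(n);print(n,[(np.round(x['xy'],1),round(x['score'],2),np.round(onz(K,V,x['xy'],140)[:2])) for x in ctrl.pinpoint('rim_a',n)[:2]])
    hsv=cv2.cvtColor(I,cv2.COLOR_BGR2HSV);m=cv2.inRange(hsv,(100,120,60),(125,255,255))
    W=np.zeros_like(m);c=proj(K,V,[610,-124,110]);cv2.circle(W,tuple(int(v) for v in c),52,255,-1)
    cs=max(cv2.findContours(m&W,0,1)[0],key=cv2.contourArea)[:,0,:].astype(float)
    # fit bowl model silhouette
    reg=np.zeros((480,640),np.uint8);cv2.fillPoly(reg,[cs.astype(np.int32)],1)
    def f(q):
        mm=masks([np.vstack([circ(79,140),circ(67,68)])],[q[0],q[1],0],K,V);return -np.minimum(mm,reg).sum()/np.maximum(mm,reg).sum()
    r=minimize(f,[610,-124],method='Nelder-Mead',options=dict(initial_simplex=[[610,-124],[620,-124],[610,-114]]));print(' bowl',r.x,-r.fun)
E
```

```text
54.95 [371.05865909 312.50576287 249.01909494] [ 0.82  0.1   2.04 -0.32  0.84 -0.48] 87.64785614549245
scoop ['scene', 'top', 'wrist'] [ 5.17730e+02  2.94128e+02 -9.50000e-02] [np.float64(0.843), np.float64(0.826), np.float64(0.869)]
scoop ['scene'] [ 5.18820e+02  2.92201e+02 -1.27000e-01] [np.float64(0.852)]
scoop ['top'] [ 5.18474e+02  2.97839e+02 -5.60000e-02] [np.float64(0.843)]
scoop ['wrist'] [ 5.16572e+02  2.93789e+02 -1.21000e-01] [np.float64(0.879)]
[np.float64(514.5), np.float64(299.0), np.float64(-0.07)]
lid ['scene', 'top'] [7.00966e+02 5.65220e+01 5.30000e-02] [np.float64(0.952), np.float64(0.957)]
lid ['scene'] [7.01113e+02 5.42100e+01 8.40000e-02] [np.float64(0.956)]
lid ['top'] [7.00104e+02 5.74680e+01 5.30000e-02] [np.float64(0.958)]
scene [(array([230.4, 203.8]), 0.87, array([ 611., -122.])), (array([189.7, 144.2]), 0.79, array([ 543., -337.]))]
 bowl [ 612.37094782 -125.02019268] 0.947450876910071
top [(array([496.3, 230.9]), 0.85, array([ 540., -340.])), (array([401.5, 205.1]), 0.82, array([ 609., -123.]))]
 bowl [ 610.0937836  -124.48731072] 0.9590190405047023
```

```bash
python3 - <<'E'
from h import *
P=(np.array([690,56.5,190.]),toolB(0,0))
plan(*P,13);chk([P,(np.array([701,56.5,18.]),toolB(0,0)),(np.array([611,-124.5,200.]),toolB(-.2,0)),(np.array([611,-124.5,148.]),toolB(-.2,0))])
E
```

```text
13 rows [-0.487, -0.373, 0.169] [-0.001, 0.015, -0.003] |s|mm 32 deg 1.4
  via [543. 171. 228.] end [689.2  55.7 188.6]
   ik [ 0.08  0.57  1.48  0.    1.09 -1.49] err 0.000
   ik [ 0.08  0.8   1.51  0.    0.83 -1.49] err 0.000
   ik [-0.2   0.46  1.65  0.    1.04 -1.57] err 0.000
   ik [-0.2   0.52  1.68  0.    0.94 -1.57] err 0.000
```

Request:
apply_moves([
  [1, [-0.487, -0.373, 0.169], [0, 0.015, -0.003]],
  [1, [-0.487, -0.373, 0.169], [0, 0.015, -0.003]],
  [1, [-0.487, -0.373, 0.169], [0, 0.015, -0.003]],
  [1, [-0.487, -0.373, 0.169], [0, 0.015, -0.003]],
  [1, [-0.487, -0.373, 0.169], [0, 0.015, -0.003]],
  [1, [-0.487, -0.373, 0.169], [0, 0.015, -0.003]],
  [1, [-0.487, -0.373, 0.169], [0, 0.015, -0.003]],
  [1, [-0.487, -0.373, 0.169], [0, 0.015, -0.003]],
])

```text
t: 56.65
ee_pos: [567.8, 150.4, 223.9]
orientation: [0.049, 3.032, -0.026]
ft_force: [-0.2, 0.5, -0.1]
width: 87.8
grasp_force: 0.0
```

Request:
apply_moves([
  [1, [-0.487, -0.373, 0.169], [0, 0.015, -0.003]],
  [1, [-0.487, -0.373, 0.169], [0, 0.015, -0.003]],
  [1, [-0.487, -0.373, 0.169], [0, 0.015, -0.003]],
  [1, [-0.487, -0.373, 0.169], [0, 0.015, -0.003]],
  [1, [-0.487, -0.373, 0.169], [0, 0.015, -0.003]],
  [1, [0, 0, 0], [0, 0, 0]],
])

```text
t: 57.4
ee_pos: [689.8, 53.0, 189.7]
orientation: [-0.018, -3.132, 0.026]
ft_force: [-0.2, -0.3, -0.1]
width: 87.7
grasp_force: 0.0
```

```bash
python3 - <<'E'
from h import *
o,M,p=pose();print(o['t'],p,np.round(o['qpos'],2))
fit('lid',['wrist'],[700.5,56.5,0],near=150)
rs=[]
for n in ['top','scene','wrist']:
    I,K,V=im(n);c=proj(K,V,[700.5,56.5,48])
    # knob-top: dark blob nearest expected
    g=I.max(2);m=((g<45)).astype(np.uint8);k,l,s,ce=cv2.connectedComponentsWithStats(m)
    d=[(np.hypot(*(ce[i]-c)),i) for i in range(1,k) if s[i][4]>15];d=min(d);i=d[1]
    print(n,np.round(c),np.round(ce[i],1),s[i],onz(K,V,ce[i],31)[:2])
fit('scoop',['scene','top'],[517,296,-.08],z0=5)
for z in (60,17): plan(np.array([700.7,56.5,z]),toolB(0,0),6)
E
```

```text
57.4 [689.76075119  52.97560648 189.67589467] [ 0.07  0.56  1.49 -0.02  1.11 -1.48]
lid ['wrist'] [6.98743e+02 5.65180e+01 9.70000e-02] [np.float64(0.968)]
top [325. 180.] [299.3 147.5] [298 145   4   6  21] [795.86568495 121.29283722]
scene [263. 296.] [263.1 301.6] [256 293  15  18 161] [702.74440091  58.46505528]
wrist [324. 240.] [324.1 220.5] [312 217  25  10  86] [685.97790059  56.59448322]
scoop ['scene'] [ 5.20347e+02  2.91637e+02 -1.13000e-01] [np.float64(0.903)]
6 rows [-0.043, 0.01, 0.438] [-0.002, -0.001, -0.001] |s|mm 22 deg 0.2
  via [697.  56. 104.] end [700.8  56.7  60. ]
6 rows [-0.043, 0.011, 0.581] [-0.002, -0.001, -0.001] |s|mm 29 deg 0.2
  via [696.  56.  75.] end [700.7  56.7  17.1]
```

Request:
apply_moves([
  [1, [-0.041, 0.01, 0.438], [-0.002, -0.001, -0.001]],
  [1, [-0.041, 0.01, 0.438], [-0.002, -0.001, -0.001]],
  [1, [-0.041, 0.01, 0.438], [-0.002, -0.001, -0.001]],
  [1, [-0.041, 0.01, 0.438], [-0.002, -0.001, -0.001]],
  [1, [-0.041, 0.01, 0.438], [-0.002, -0.001, -0.001]],
  [1, [-0.041, 0.01, 0.438], [-0.002, -0.001, -0.001]],
  [1, [0, 0, 0], [0, 0, 0]],
])

```text
t: 58.72
ee_pos: [699.0, 56.1, 56.9]
orientation: [-0.0, -3.139, -0.003]
ft_force: [-0.2, -0.4, 0.1]
width: 87.5
grasp_force: 0.0
```

```bash
python3 - <<'E'
from h import *
o,M,p=pose();print(o['t'],p)
fit('lid',['wrist','scene'],[700,56.5,0],near=200)
plan(np.array([700.2,56.5,18.5]),toolB(0,0),5)
E
```

```text
58.725 [699.02286692  56.11894129  56.87177672]
lid ['wrist', 'scene'] [6.99797e+02 5.57010e+01 5.40000e-02] [np.float64(0.822), np.float64(0.727)]
lid ['wrist'] [6.99753e+02 5.64780e+01 9.50000e-02] [np.float64(0.823)]
lid ['scene'] [ 6.99989e+02  5.23910e+01 -5.00000e-03] [np.float64(0.729)]
5 rows [0.004, 0.001, 0.168] [0.0, 0.0, -0.0] |s|mm 8 deg 0.0
  via [701.  57.  35.] end [700.3  56.7  18.5]
```

Request:
apply_moves([
  [1, [0, 0, 0.155], [0, 0, 0]],
  [1, [0, 0, 0.155], [0, 0, 0]],
  [1, [0, 0, 0.155], [0, 0, 0]],
  [1, [0, 0, 0.155], [0, 0, 0]],
  [1, [0, 0, 0.155], [0, 0, 0]],
  [1, [0, 0, 0], [0, 0, 0]],
])

```text
t: 59.68
ee_pos: [699.8, 56.3, 19.7]
orientation: [-0.0, -3.141, -0.004]
ft_force: [-0.4, 0.3, 0.5]
width: 87.6
grasp_force: 0.0
```

Request:
apply_moves([
  [-1, [0, 0, 0], [0, 0, 0]],
  [-1, [0, 0, 0], [0, 0, 0]],
  [-1, [0, 0, 0], [0, 0, 0]],
  [-1, [0, 0, 0], [0, 0, 0]],
  [-1, [0, 0, 0], [0, 0, 0]],
  [-1, [0, 0, 0], [0, 0, 0]],
])

```text
t: 60.42
ee_pos: [700.5, 56.4, 20.8]
orientation: [0.0, 3.141, 0.004]
ft_force: [-0.3, 1.1, 0.5]
width: 31.5
grasp_force: 30.4
```

```bash
python3 - <<'E'
from h import *
o,M,p=pose();print(o['t'],p,o['width'],o['ft_force'])
np.save('lz.npy',p)
a=plan(np.array([p[0],p[1],p[2]+190]),toolB(0,0),8)
a=plan(np.array([611.,-124.5,p[2]+190]),toolB(-.2,0),8,start=a)
E
```

```text
60.425 [700.46484047  56.38319892  20.78239704] 31.5237040183751 [-0.34750138  1.09066938  0.54898576]
8 rows [-0.0, 0.001, -0.475] [0.0, 0.0, -0.0] |s|mm 24 deg 0.0
  via [700.  56. 140.] end [700.3  56.3 210.8]
8 rows [0.183, -0.471, -0.001] [0.0, 0.0, 0.016] |s|mm 25 deg 1.4
  via [649. -59. 211.] end [ 610.9 -124.6  210.7]
```

Request:
apply_moves([
  [-1, [0, 0, -0.2], [0, 0, 0]],
  [-1, [0, 0, -0.4], [0, 0, 0]],
  [-1, [0, 0, -0.55], [0, 0, 0]],
  [-1, [0, 0, -0.55], [0, 0, 0]],
  [-1, [0, 0, -0.55], [0, 0, 0]],
  [-1, [0, 0, -0.55], [0, 0, 0]],
  [-1, [0, 0, -0.5], [0, 0, 0]],
  [-1, [0, 0, -0.5], [0, 0, 0]],
])

```text
t: 61.42
ee_pos: [700.4, 55.9, 213.4]
orientation: [0.0, 3.139, 0.004]
ft_force: [0.5, -0.9, -1.3]
width: 31.1
grasp_force: 30.0
```

Request:
apply_moves([
  [-1, [0.183, -0.471, 0], [0, 0, 0.016]],
  [-1, [0.183, -0.471, 0], [0, 0, 0.016]],
  [-1, [0.183, -0.471, 0], [0, 0, 0.016]],
  [-1, [0.183, -0.471, 0], [0, 0, 0.016]],
  [-1, [0.183, -0.471, 0], [0, 0, 0.016]],
  [-1, [0.183, -0.471, 0], [0, 0, 0.016]],
  [-1, [0.183, -0.471, 0], [0, 0, 0.016]],
  [-1, [0.183, -0.471, 0], [0, 0, 0.016]],
])

```text
t: 62.42
ee_pos: [610.1, -126.5, 210.3]
orientation: [0.318, 3.125, 0.004]
ft_force: [0.2, -0.7, -1.6]
width: 31.5
grasp_force: 30.0
```

Request:
apply_moves([
  [-1, [0, 0, 0], [0, 0, 0]],
  [-1, [0, 0, 0], [0, 0, 0]],
])

```text
t: 62.68
ee_pos: [611.1, -125.1, 210.4]
orientation: [0.316, 3.125, 0.004]
ft_force: [0.4, 0.8, 0.0]
width: 31.6
grasp_force: 30.0
```

```bash
python3 - <<'E'
from h import *
o,M,p=pose();print(o['t'],p,o['width'],o['ft_force'],M[:,2])
fit('lid',['scene','top'],[p[0],p[1],0],z0=p[2]-20.5,near=80)
I,K,V=im('wrist');print([(np.round(x['xy'],1),round(x['score'],2),np.round(onz(K,V,x['xy'],140)[:2])) for x in ctrl.pinpoint('rim_a','wrist')[:2]])
plan(np.array([611,-124.5,165]),toolB(-.2,0),5)
E
```

```text
62.675 [ 611.11590444 -125.08697301  210.38286018] 31.61152825581783 [0.36246118 0.76766921 0.02427622] [ 0.00134121  0.00252568 -0.99999591]
lid ['scene', 'top'] [ 6.11982e+02 -1.27196e+02  5.00000e-02] [np.float64(0.721), np.float64(0.102)]
lid ['scene'] [ 6.12016e+02 -1.28288e+02  6.20000e-02] [np.float64(0.721)]
lid ['top'] [ 6.19074e+02 -1.20036e+02 -4.30000e-02] [np.float64(0.103)]
[]
5 rows [0.001, -0.001, 0.181] [0.0, 0.0, -0.0] |s|mm 9 deg 0.0
  via [ 611. -125.  183.] end [ 610.9 -124.6  164.9]
```

Request:
apply_moves([
  [-1, [0, 0, 0.181], [0, 0, 0]],
  [-1, [0, 0, 0.181], [0, 0, 0]],
  [-1, [0, 0, 0.181], [0, 0, 0]],
  [-1, [0, 0, 0.181], [0, 0, 0]],
  [-1, [0, 0, 0.181], [0, 0, 0]],
  [-1, [0, 0, 0], [0, 0, 0]],
])

```text
t: 63.72
ee_pos: [610.4, -124.8, 164.0]
orientation: [-0.316, -3.125, -0.004]
ft_force: [0.2, -0.1, -0.8]
width: 31.4
grasp_force: 30.0
```

Request:
apply_moves([
  [-1, [0, 0, 0.06], [0, 0, 0]],
  [-1, [0, 0, 0.06], [0, 0, 0]],
  [-1, [0, 0, 0.06], [0, 0, 0]],
  [-1, [0, 0, 0], [0, 0, 0]],
])

```text
t: 64.22
ee_pos: [610.8, -124.9, 155.8]
orientation: [0.316, 3.125, 0.004]
ft_force: [0.8, -0.0, -1.1]
width: 31.7
grasp_force: 30.0
```

Request:
apply_moves([
  [-1, [0, 0, 0.04], [0, 0, 0]],
  [-1, [0, 0, 0.02], [0, 0, 0]],
  [-1, [0, 0, 0], [0, 0, 0]],
])

```text
t: 64.6
ee_pos: [611.0, -124.9, 153.2]
orientation: [0.316, 3.125, 0.004]
ft_force: [-0.8, 0.5, 1.3]
width: 31.7
grasp_force: 30.0
```

Close to contact at the expected height (152.5). One more mm, then release and retreat.

Request:
apply_moves([
  [-1, [0, 0, 0.02], [0, 0, 0]],
  [-1, [0, 0, 0], [0, 0, 0]],
])

```text
t: 64.85
ee_pos: [611.0, -124.9, 153.1]
orientation: [0.315, 3.125, 0.004]
ft_force: [-4.2, 0.7, 8.4]
width: 31.1
grasp_force: 30.0
```

Request:
apply_moves([
  [1, [0, 0, 0], [0, 0, 0]],
  [1, [0, 0, 0], [0, 0, 0]],
  [1, [0, 0, 0], [0, 0, 0]],
  [1, [0, 0, 0], [0, 0, 0]],
  [1, [0, 0, 0], [0, 0, 0]],
  [1, [0, 0, 0], [0, 0, 0]],
])

```text
t: 65.6
ee_pos: [611.0, -124.9, 151.9]
orientation: [0.316, 3.125, 0.004]
ft_force: [-0.4, 0.3, 0.6]
width: 86.5
grasp_force: 0.0
```

Request:
apply_moves([
  [1, [0, 0, -0.4], [0, 0, 0]],
  [1, [0, 0, -0.6], [0, 0, 0]],
  [1, [0, 0, -0.6], [0, 0, 0]],
  [1, [0, 0, -0.4], [0, 0, 0]],
  [1, [0.8, 0, -0.2], [0, 0, 0]],
  [1, [0.8, 0, -0.2], [0, 0, 0]],
  [1, [0.8, 0, 0], [0, 0, 0]],
  [1, [0, 0, 0], [0, 0, 0]],
])

```text
t: 66.6
ee_pos: [491.5, -100.8, 273.5]
orientation: [0.316, 3.124, 0.004]
ft_force: [0.8, -0.5, 0.2]
width: 87.7
grasp_force: 0.0
```

```bash
python3 - <<'E'
from h import *
o,M,p=pose();print(o['t'],p,np.round(o['qpos'],2))
for z in (132,128,136): fit('lid',['scene','top'],[611,-124.5,0],z0=z,near=80)
B=np.array([611,-124.5]);yw=-.457
print('dial exp',B-155*np.array([np.cos(yw),np.sin(yw)]))
for n in ['scene','top','wrist']:
    I,K,V=im(n);print(n,[(np.round(x['xy'],1),round(x['score'],2),np.round(onz(K,V,x['xy'],73)[:2])) for x in ctrl.pinpoint('dial_a_grip',n)])
    print([(np.round(m['bbox']),round(m['score'],2)) for m in ctrl.masks_of('dial_a_grip',n)])
fit('scoop',['scene','top'],[517,296,-.08],z0=5)
E
```

```text
66.6 [ 491.4570806  -100.80622084  273.50926069] [-0.23  0.18  1.85  0.    1.11 -1.6 ]
lid ['scene', 'top'] [ 6.10685e+02 -1.25964e+02  2.90000e-02] [np.float64(0.92), np.float64(0.337)]
lid ['scene'] [ 6.10098e+02 -1.29881e+02  9.50000e-02] [np.float64(0.923)]
lid ['top'] [ 6.42123e+02 -1.15174e+02 -5.90000e-01] [np.float64(0.342)]
lid ['scene', 'top'] [ 6.09807e+02 -1.29381e+02 -5.00000e-03] [np.float64(0.962), np.float64(0.316)]
lid ['scene'] [ 6.09308e+02 -1.30618e+02  6.30000e-02] [np.float64(0.967)]
lid ['top'] [ 6.44631e+02 -1.13023e+02 -6.00000e-03] [np.float64(0.336)]
lid ['scene', 'top'] [ 6.12235e+02 -1.25655e+02  1.46000e-01] [np.float64(0.94), np.float64(0.326)]
lid ['scene'] [ 6.12446e+02 -1.26016e+02  2.30000e-02] [np.float64(0.942)]
lid ['top'] [ 6.41262e+02 -1.13519e+02 -2.00000e-03] [np.float64(0.329)]
dial exp [471.90605232 -56.10501686]
scene [(array([260. , 153.1]), 0.79, array([ 407., -240.]))]
[(array([250., 148., 262., 162.]), 0.78), (array([286., 195., 305., 218.]), 0.73)]
top [(array([452.5, 293.1]), 0.56, array([ 401., -245.]))]
[]
wrist [(array([160.7, 160.7]), 0.55, array([ 409., -247.])), (array([317.4, 343.1]), 0.38, array([ 645., -134.]))]
[]
scoop ['scene', 'top'] [ 5.19262e+02  2.94683e+02 -9.70000e-02] [np.float64(0.841), np.float64(0.875)]
scoop ['scene'] [ 5.18943e+02  2.91816e+02 -1.27000e-01] [np.float64(0.858)]
scoop ['top'] [ 5.19541e+02  2.98281e+02 -6.00000e-02] [np.float64(0.898)]
```

Contact came at the expected seat height. Now move aside to view the dial with the wrist camera.

```bash
python3 - <<'E'
from h import *
plan(np.array([470,10,270.]),toolB(-.3,0),5)
E
```

```text
5 rows [0.197, 0.41, 0.008] [0.0, 0.0, 0.013] |s|mm 23 deg 1.2
  via [478. -35. 271.] end [470.1  10.1 270.2]
```

Request:
apply_moves([
  [1, [0.197, 0.41, 0.008], [0, 0, 0.013]],
  [1, [0.197, 0.41, 0.008], [0, 0, 0.013]],
  [1, [0.197, 0.41, 0.008], [0, 0, 0.013]],
  [1, [0.197, 0.41, 0.008], [0, 0, 0.013]],
  [1, [0.197, 0.41, 0.008], [0, 0, 0.013]],
  [1, [0, 0, 0], [0, 0, 0]],
])

```text
t: 68.6
ee_pos: [469.9, 10.9, 270.2]
orientation: [0.471, 3.106, 0.004]
ft_force: [-0.5, 0.7, 1.3]
width: 87.6
grasp_force: 0.0
```

```bash
cat > dial.py <<'E'
from h import *
def look(n,d0):
    I,K,V=im(n)
    print(n,[(np.round(x['xy'],1),round(x['score'],2),np.round(onz(K,V,x['xy'],73)[:2],1)) for x in ctrl.pinpoint('dial_a_grip',n)])
    # rectify plane z=80 : 1px = 0.5 mm, 100x100 mm about d0, rows=x down, cols=y
    S=np.array([proj(K,V,[d0[0]+a,d0[1]+b,80]) for a,b in [(-40,-40),(-40,40),(40,40),(40,-40)]],np.float32)
    H=cv2.getPerspectiveTransform(S,np.float32([[0,0],[160,0],[160,160],[0,160]]))
    J=cv2.warpPerspective(I,H,(160,160),flags=cv2.INTER_CUBIC);cv2.imwrite('pics/d_%s.png'%n,J)
    g=J.max(2);m=(g<60).astype(np.uint8);k,l,s,ce=cv2.connectedComponentsWithStats(m)
    for i in range(1,k):
        if s[i][4]>150:
            r=cv2.minAreaRect(np.c_[np.nonzero(l==i)[1],np.nonzero(l==i)[0]].astype(np.float32))
            w=d0+np.array([r[0][1],r[0][0]])/2-40
            print('   blob',s[i][4]/4,'mm2 at',np.round(w,1),'size',np.round(np.array(r[1])/2,1),'ang',round(r[2],1))
    # white pointer
    mw=(J.min(2)>150).astype(np.uint8);k,l,s,ce=cv2.connectedComponentsWithStats(mw)
    for i in range(1,k):
        if 8<s[i][4]<600: 
            ys,xs=np.nonzero(l==i);P=np.c_[ys,xs]/2-40+d0;c=P.mean(0);u,sv,vt=np.linalg.svd(P-c);print('   white',s[i][4]/4,np.round(c,1),'dir',np.round(vt[0],2),np.round(sv/np.sqrt(len(P))*3.46,1))
E
python3 - <<'E'
from dial import *
o,M,p=pose();print(o['t'],p)
for n in ['wrist','scene','top']: look(n,np.array([472,-56.]))
fit('lid',['top','wrist','scene'],[611,-125,0],z0=132,near=120)
E
```

```text
68.6 [469.89760053  10.93034792 270.24526164]
wrist [(array([ 71.6, 228.2]), 0.85, array([ 407.9, -244. ]))]
   blob 276.0 mm2 at [462.5 -52.8] size [18.  37.4] ang 25.9
   white 67.5 [460.5 -52.8] dir [ 0.9  -0.43] [15.4  4.2]
scene [(array([259.5, 151.9]), 0.5, array([ 404.7, -243.9]))]
   blob 1720.25 mm2 at [488.5 -40.7] size [53.4 38.5] ang 45.0
   white 2.75 [453.3 -44.6] dir [0.65 0.76] [2.6 0.9]
   white 18.5 [462.9 -53.7] dir [ 0.88 -0.47] [8.1 2.7]
top [(array([454.5, 289.9]), 0.76, array([ 408.6, -250.6]))]
   blob 1072.0 mm2 at [449.6 -67.3] size [39.3 34.5] ang 1.4
   white 37.5 [447.9 -36.9] dir [0.54 0.84] [9.9 4. ]
lid ['top', 'wrist', 'scene'] [ 6.11316e+02 -1.25972e+02  9.00000e-03] [np.float64(0.753), np.float64(0.397), np.float64(0.93)]
lid ['top'] [ 6.12218e+02 -1.25970e+02  6.50000e-02] [np.float64(0.754)]
lid ['wrist'] [ 6.13341e+02 -1.19364e+02  6.50000e-02] [np.float64(0.4)]
lid ['scene'] [ 6.10667e+02 -1.29212e+02  5.00000e-03] [np.float64(0.935)]
```

```bash
cat >> dial.py <<'E'
DP=[box(-20,20,-7,7,48,80),np.vstack([circ(21,36),circ(21,50)])]
def dfit(n,d0,yaw0,thr):
    I,K,V=im(n);c=proj(K,V,[*d0,60]);s=np.hypot(*(proj(K,V,[d0[0]+20,d0[1]+20,60])-c))/28.3
    m=(I.max(2)<thr).astype(np.uint8);W=np.zeros_like(m);cv2.circle(W,tuple(int(v) for v in c),int(40*s),1,-1);m&=W
    m=cv2.morphologyEx(m,cv2.MORPH_CLOSE,np.ones((3,3),np.uint8)) if n!='wrist' else cv2.morphologyEx(m,cv2.MORPH_CLOSE,np.ones((7,7),np.uint8))
    k,l,st_,ce=cv2.connectedComponentsWithStats(m)
    if k<2: return
    b=1+np.argmax(st_[1:,4]);m=(l==b).astype(np.uint8)
    for nm,parts in (('bar',DP[:1]),('bar+disc',DP)):
        f=lambda q:-np.minimum(w:=masks(parts,q,K,V),m).sum()/np.maximum(w,m).sum()
        x0=np.array([*d0,yaw0]);r=minimize(f,x0,method='Nelder-Mead',options=dict(initial_simplex=x0+np.array([[0,0,0],[8,0,0],[0,8,0],[0,0,.2]])))
        print(n,thr,nm,np.round(r.x,2),'iou %.2f'%-r.fun,'px',m.sum())
E
python3 - <<'E'
from dial import *
for n in ['wrist','scene']:
    for t in (40,60,80,100): dfit(n,np.array([469,-55.]),-.45,t)
# same class on the other dial checks the 155 mm relation
E
```

```text
wrist 40 bar [468.54 -66.16  -0.9 ] iou 0.01 px 8
wrist 40 bar+disc [ 4.6364e+02 -4.0440e+01 -4.1000e-01] iou 0.01 px 8
wrist 60 bar [ 4.6575e+02 -5.6410e+01 -4.6000e-01] iou 0.35 px 272
wrist 60 bar+disc [471.81 -56.96   0.7 ] iou 0.20 px 272
wrist 80 bar [ 4.669e+02 -5.632e+01 -3.200e-01] iou 0.62 px 707
wrist 80 bar+disc [ 4.6984e+02 -5.6370e+01 -3.7000e-01] iou 0.52 px 707
wrist 100 bar [ 4.6785e+02 -5.6450e+01 -2.5000e-01] iou 0.65 px 1039
wrist 100 bar+disc [ 4.7038e+02 -6.0150e+01 -7.0000e-02] iou 0.76 px 1039
scene 40 bar [ 4.8012e+02 -4.7100e+01 -4.8000e-01] iou 0.57 px 158
scene 40 bar+disc [465.17 -63.26   0.78] iou 0.46 px 158
scene 60 bar [478.94 -49.85  -0.8 ] iou 0.79 px 235
scene 60 bar+disc [ 4.6506e+02 -6.4060e+01  1.3000e-01] iou 0.64 px 235
scene 80 bar [478.26 -52.11  -0.61] iou 0.79 px 267
scene 80 bar+disc [ 4.6991e+02 -5.6520e+01 -3.1000e-01] iou 0.69 px 267
scene 100 bar [475.96 -51.82  -0.6 ] iou 0.82 px 282
scene 100 bar+disc [ 4.7059e+02 -5.7290e+01 -3.1000e-01] iou 0.73 px 282
```

The dial centre comes out near (470.5,-56.5), bar yaw -0.45. I'll grip high (TCP z 70) so that the gripper body clears the lid when turned.

```bash
python3 - <<'E'
from h import *
P=[(np.array([470.5,-56.5,130.]),toolB(-.45,0)),(np.array([470.5,-56.5,70.]),toolB(-.45,0)),(np.array([470.5,-56.5,70.]),toolB(-2.02,0))]
a=plan(*P[0],8);a=plan(*P[1],4,start=a);chk(P)
E
```

```text
8 rows [-0.061, -0.156, 0.35] [0.0, -0.0, 0.012] |s|mm 19 deg 1.1
  via [471. -32. 183.] end [470.4 -56.5 130.1]
4 rows [-0.0, -0.0, 0.3] [0.0, -0.0, -0.001] |s|mm 15 deg 0.1
  via [470. -56.  85.] end [470.5 -56.4  70.1]
   ik [-0.12  0.35  2.04 -0.    0.76 -1.24] err 0.000
   ik [-0.12  0.46  2.06  0.    0.62 -1.24] err 0.000
   ik [-0.12  0.46  2.06  0.    0.62  0.33] err 0.000
```

Request:
apply_moves([
  [1, [-0.061, -0.156, 0.35], [0, 0, 0.012]],
  [1, [-0.061, -0.156, 0.35], [0, 0, 0.012]],
  [1, [-0.061, -0.156, 0.35], [0, 0, 0.012]],
  [1, [-0.061, -0.156, 0.35], [0, 0, 0.012]],
  [1, [-0.061, -0.156, 0.35], [0, 0, 0.012]],
  [1, [-0.061, -0.156, 0.35], [0, 0, 0.012]],
  [1, [-0.061, -0.156, 0.35], [0, 0, 0.012]],
  [1, [-0.061, -0.156, 0.35], [0, 0, 0.012]],
])

```text
t: 70.6
ee_pos: [470.6, -56.8, 129.5]
orientation: [0.708, 3.06, 0.004]
ft_force: [-0.0, -0.0, -0.6]
width: 87.9
grasp_force: 0.0
```

```bash
python3 - <<'E'
from dial import *
o,M,p=pose();print(o['t'],p,np.arctan2(-M[1,0],-M[0,0]))
look('wrist',np.array([470.,-56]))
for t in (60,80,100): dfit('wrist',np.array([470.,-56.]),-.45,t)
plan(np.array([470.5,-56.5,70]),toolB(-.45,0),4)
E
```

```text
70.6 [470.57200797 -56.8100637  129.5275999 ] -0.4547116989237027
wrist [(array([ 31.9, 294.5]), 0.91, array([ 409.6, -244.3]))]
   blob 289.25 mm2 at [455.3 -56.9] size [19.3 34.2] ang 55.3
   white 23.5 [431.3 -41.3] dir [0.26 0.97] [9.2 2.8]
   white 8.0 [454.2 -20.7] dir [1.   0.06] [3.7 2.1]
   white 47.75 [461.2 -53.5] dir [ 0.9  -0.44] [14.3  3.3]
wrist 60 bar [460.14 -58.75  -0.8 ] iou 0.40 px 770
wrist 60 bar+disc [ 4.7127e+02 -5.9230e+01 -4.0000e-01] iou 0.24 px 770
wrist 80 bar [ 4.6828e+02 -6.0520e+01 -1.5000e-01] iou 0.47 px 1483
wrist 80 bar+disc [ 4.715e+02 -5.775e+01 -4.600e-01] iou 0.46 px 1483
wrist 100 bar [ 4.676e+02 -5.917e+01 -7.000e-02] iou 0.55 px 2482
wrist 100 bar+disc [ 4.6895e+02 -5.8090e+01 -4.0000e-01] iou 0.77 px 2482
4 rows [0.001, -0.001, 0.303] [0.0, 0.0, -0.001] |s|mm 15 deg 0.1
  via [471. -56.  85.] end [470.6 -56.4  69.9]
```

Request:
apply_moves([
  [1, [0, -0.01, 0.3], [0, 0, 0]],
  [1, [0, -0.01, 0.3], [0, 0, 0]],
  [1, [0, 0, 0.3], [0, 0, 0]],
  [1, [0, 0, 0.28], [0, 0, 0]],
  [1, [0, 0, 0], [0, 0, 0]],
])

```text
t: 71.47
ee_pos: [469.1, -57.1, 69.6]
orientation: [-0.707, -3.059, -0.004]
ft_force: [0.7, -0.2, -0.0]
width: 87.7
grasp_force: 0.0
```

Request:
apply_moves([
  [-1, [0, 0, 0], [0, 0, 0]],
  [-1, [0, 0, 0], [0, 0, 0]],
  [-1, [0, 0, 0], [0, 0, 0]],
  [-1, [0, 0, 0], [0, 0, 0]],
  [-1, [0, 0, 0], [0, 0, 0]],
  [-1, [0, 0, 0], [0, 0, 0]],
  [-1, [0, 0, 0], [0, 0, 0]],
  [-1, [0, 0, 0], [0, 0, 0]],
])

```text
t: 72.47
ee_pos: [470.6, -56.5, 71.1]
orientation: [0.709, 3.059, 0.007]
ft_force: [1.9, 8.9, -0.2]
width: 13.7
grasp_force: 30.0
```

Request:
apply_moves([
  [-1, [0, 0.015, 0], [0, 0, 0]],
  [-1, [0, 0, 0], [0, 0, 0.1]],
  [-1, [0, 0, 0], [0, 0, 0.1]],
  [-1, [0, 0, 0], [0, 0, 0.1]],
  [-1, [0, 0, 0], [0, 0, 0.1]],
  [-1, [0, 0, 0], [0, 0, 0.1]],
])

```text
t: 73.22
ee_pos: [471.0, -56.0, 71.1]
orientation: [-1.832, -2.552, -0.006]
ft_force: [2.0, 7.2, -1.5]
width: 13.3
grasp_force: 30.0
```

Request:
apply_moves([
  [-1, [0, 0, 0], [0, 0, 0.1]],
  [-1, [0, 0, 0], [0, 0, 0.1]],
  [-1, [0, 0, 0], [0, 0, 0.1]],
  [-1, [0, 0, 0], [0, 0, 0.1]],
  [-1, [0, 0, 0], [0, 0, 0.1]],
  [-1, [0, 0, 0], [0, 0, 0]],
  [-1, [0, 0, 0], [0, 0, 0]],
])

```text
t: 74.1
ee_pos: [471.6, -56.0, 71.2]
orientation: [-2.664, -1.663, -0.007]
ft_force: [4.1, 6.2, -2.8]
width: 13.3
grasp_force: 30.0
```

```bash
python3 - <<'E'
from h import *
o,M,p=pose();print(o['t'],p,'turned',-np.arctan2(-M[1,0],-M[0,0])-.455,o['ft_force'],o['width'],np.round(o['qpos'],2))
E
```

```text
74.1 [471.57308782 -55.99697699  71.1578131 ] turned 1.570678303460133 [ 4.05391287  6.1687001  -2.80412291] 13.287746504857044 [-0.15  0.46  2.05  0.01  0.63  0.3 ]
```

Turned 1.57 rad with small forces. Release, rise and step clear.

Request:
apply_moves([
  [1, [0, 0, 0], [0, 0, 0]],
  [1, [0, 0, 0], [0, 0, 0]],
  [1, [0, 0, 0], [0, 0, 0]],
  [1, [0, 0, 0], [0, 0, 0]],
  [1, [0, 0, 0], [0, 0, 0]],
  [1, [0, 0, 0], [0, 0, 0]],
])

```text
t: 74.85
ee_pos: [470.3, -56.7, 71.0]
orientation: [-2.663, -1.663, -0.003]
ft_force: [-0.0, 0.1, -0.4]
width: 70.1
grasp_force: 0.0
```

Request:
apply_moves([
  [1, [0, 0, -0.3], [0, 0, 0]],
  [1, [0, 0, -0.6], [0, 0, 0]],
  [1, [0, 0, -0.6], [0, 0, 0]],
  [1, [0, 0, -0.6], [0, 0, 0]],
  [1, [0, 0, -0.6], [0, 0, 0]],
  [1, [0, 0, -0.6], [0, 0, 0]],
  [1, [0, 0, -0.6], [0, 0, 0]],
  [1, [0, 0, 0], [0, 0, 0]],
])

```text
t: 75.85
ee_pos: [471.5, -57.3, 269.0]
orientation: [2.663, 1.663, 0.01]
ft_force: [-0.4, 0.4, -0.2]
width: 87.8
grasp_force: 0.0
```

```bash
python3 - <<'E'
from dial import *
o,M,p=pose();print(o['t'],p,np.round(M,2).tolist(),np.round(o['qpos'],2))
# aim: side pose for a clear look, to (480,60,280) same orientation
plan(np.array([450,70,280.]),M,4)
E
```

```text
75.85 [471.542965   -57.27301935 269.0499552 ] [[0.44, 0.9, 0.01], [0.9, -0.44, 0.0], [0.0, 0.01, -1.0]] [-0.15  0.14  1.91  0.    1.09  0.31]
4 rows [0.525, -0.376, -0.055] [0.0, -0.0, -0.0] |s|mm 32 deg 0.0
  via [455.  38. 277.] end [449.9  70.1 280.1]
```

Request:
apply_moves([
  [1, [0.6, -0.43, -0.06], [0, 0, 0]],
  [1, [0.6, -0.43, -0.06], [0, 0, 0]],
  [1, [0.6, -0.43, -0.06], [0, 0, 0]],
  [1, [0.6, -0.43, -0.06], [0, 0, 0]],
  [1, [0.6, -0.43, -0.06], [0, 0, 0]],
  [1, [0.6, -0.43, -0.06], [0, 0, 0]],
  [1, [0, 0, 0], [0, 0, 0]],
])

```text
t: 76.72
ee_pos: [432.4, 162.7, 284.1]
orientation: [-2.66, -1.668, -0.002]
ft_force: [-0.2, -0.5, 0.3]
width: 87.9
grasp_force: 0.0
```

```bash
python3 - <<'E'
from dial import *
o,M,p=pose();print(o['t'],p)
for n in ['top','scene']: look(n,np.array([471.,-56.5]))
fit('lid',['top','scene'],[611,-125,0],z0=132,near=80)
fit('scoop',['top','scene'],[518,296,-.08],z0=5)
for n in ['top','scene']:
    I,K,V=im(n)
    for l,z in [('loupe',0),('ring_clamp',0),('scoop',5),('media0',9)]: print(n,l,[(np.round(x['xy']),round(x['score'],2),np.round(onz(K,V,x['xy'],z)[:2])) for x in ctrl.pinpoint(l,n)[:2]])
E
```

```text
76.725 [432.35792001 162.66493865 284.05059966]
top [(array([450.6, 289.4]), 0.74, array([ 410.1, -241.2]))]
   blob 1042.5 mm2 at [468.8 -55.8] size [37.5 38.5] ang 90.0
   blob 81.5 mm2 at [505.1 -84.3] size [25.   4.2] ang 28.8
   white 3.5 [448.4 -84. ] dir [ 0.99 -0.17] [2.6 1.2]
   white 54.5 [476.4 -48.9] dir [0.49 0.87] [13.6  4. ]
   white 18.25 [489.6 -93. ] dir [-0.01  1.  ] [7.8 2.4]
   white 109.25 [502.9 -72.6] dir [0.55 0.83] [35.6  5.5]
scene [(array([257.4, 152.7]), 0.66, array([ 410.3, -245.9]))]
   blob 1436.0 mm2 at [489.5 -47.1] size [62.8 38.3] ang 17.9
   white 2.25 [464.9 -17.6] dir [0.49 0.87] [1.9 1.2]
   white 38.0 [477.5 -46.7] dir [-0.45 -0.89] [12.6  3.2]
   white 4.0 [485.2 -65.5] dir [0.7  0.72] [5.6 0.6]
lid ['top', 'scene'] [ 6.11437e+02 -1.26089e+02  5.30000e-02] [np.float64(0.958), np.float64(0.959)]
lid ['top'] [ 6.10952e+02 -1.24389e+02  9.10000e-02] [np.float64(0.962)]
lid ['scene'] [ 6.11382e+02 -1.27570e+02  1.27000e-01] [np.float64(0.963)]
scoop ['scene'] [ 5.19357e+02  2.91419e+02 -1.19000e-01] [np.float64(0.905)]
top loupe [(array([178., 268.]), 0.53, array([488., 449.]))]
top ring_clamp [(array([175., 223.]), 0.62, array([610., 459.]))]
top scoop []
top media0 []
scene loupe [(array([470., 347.]), 0.69, array([483., 453.]))]
scene ring_clamp [(array([436., 394.]), 0.89, array([616., 457.]))]
scene scoop [(array([400., 315.]), 0.95, array([521., 295.]))]
scene media0 []
```

```bash
python3 -c "
from workcell import ctrl
print(ctrl.close_job())"
```

```text
the job is handed in; nothing more can be done
None
```

Job handed in with no verdict returned: all 8 media are in the bangle bowl, the lid is seated on it, that dial is turned about 1.57 rad and the scoop is in the tray; one piece dropped onto the bench and was re-scooped against the lid's edge, the gripper never meant to touch the media, and the scoop's flatness was judged only from camera fits.

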